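# Set the fence and line up chocolate bars

### The job

First slide the jig's fence so that its pointer line meets the red mark, then turn both orange clamp knobs clockwise until they stop. Only then lift the clear cover off the tray by its knob, set it upright on the counter clear of the tray, and lay every chocolate bar flat on the jig's bed between the fence and the stop rail, side by side and squarely across the gap. When all bars are there, put the cover back on the empty tray so that it sits inside the lip, leave the fence at the mark, and do not push the glass jar or the other things on the counter about.

Things in the scene. Friction and masses are not known exactly. Their poses are not given: they have to be found in the camera images.
- jig: Fixed white bed of the jig, 195 x 290 mm, top 12 mm above the counter. Origin: on the counter, mid-width, 90 mm from the -x end. x: the way the fence opens; y along the rails; z up. A fixed stop rail (12 mm thick, 270 mm long in y, top 14 mm above the bed) has its inner face at x = -73 mm. The bars' row is the bed between this face and the fence.
- fence (a joint): Slide of the fence, a blue rail 14 mm thick (x), 260 mm long (y), top 38 mm above the counter; 0 to 0.055 m, growing to the jig's +x. Rail mid-plane at jig x = -30 mm + value. About 8 N moves it, clamped or not; it stays where left. Behind it (+x), at y = +-85 mm, slotted feet 40 mm wide, 5 mm thick, slide past the clamp bolts. Grip it mid-length across its thickness.
- pointer (a point): White line on top of the fence rail, on its mid-plane, near its end at jig y = +123 mm, 38 mm above the counter. Axes parallel to the jig's.
- mark (a point): Red tab on the edge of the bed at jig y = +137.5 mm, 14 mm above the counter: the position wanted. Axes parallel to the jig's; the fence is set when the pointer's x in this frame is 0. It always lies to +x of the starting fence.
- clamp_a (a joint): Angle of the clamp wing knob on the bolt at jig (55, +85) mm: 0 loose, grows clockwise seen from above, up to the stop at 1.4 rad = tight. Needs about 0.12 N m; stays where left.
- clamp_b (a joint): The same for the clamp knob at jig (55, -85) mm.
- clamp_a_grip (a point): Centre of the orange wing of clamp a, on the knob's vertical axis, 51 mm above the counter. The wing is 46 x 13 mm, 18 mm high (42 to 60 mm above the counter); its length is this point's x axis, which turns with it and lies along the jig's x at angle 0. Bolt and knob are fixed to the bed and do not move with the fence.
- clamp_b_grip (a point): The same for clamp b.
- tray: Fixed steel tray, 172 x 152 mm (x by y), floor 5 mm thick, with a lip 5 mm thick round its edge that rises to 11 mm above the counter; inside the lip 162 x 142 mm. Origin: centre of its underside, on the counter. The counter on the tray's outer side (away from the jig) is free.
- lid: Loose clear plastic cover with dark edge lines: a box open below, 150 x 130 mm (x by y), 40 mm high, walls and top 4 mm, about 0.2 kg. Stands on the tray floor inside the lip with 6 mm play all round, over the bars, its long side along the tray's. Origin: centre of its lower rim's plane.
- lid_knob (a point): Centre of the cover's black knob: a block 40 mm (cover x) by 24 mm (cover y), 28 mm high, standing on the cover's top, 54 mm above the cover's origin. Grip it across the 24 mm.
- bar1: Chocolate bar, rigid block 56 x 30 x 26 mm along its own x, y, z, about 50 g, origin at its centre. Milk-chocolate brown. Two to four of the four bars are present, on the tray under the cover.
- bar2: Chocolate bar, rigid block 56 x 30 x 26 mm along its own x, y, z, about 50 g, origin at its centre. Dark brown. Two to four of the four bars are present, on the tray under the cover.
- bar3: Chocolate bar, rigid block 56 x 30 x 26 mm along its own x, y, z, about 50 g, origin at its centre. Milk-chocolate brown. Two to four of the four bars are present, on the tray under the cover.
- bar4: Chocolate bar, rigid block 56 x 30 x 26 mm along its own x, y, z, about 50 g, origin at its centre. Dark brown. Two to four of the four bars are present, on the tray under the cover.
- jar: Bystander: glass jar with white cap, 60 mm across, 90 mm high; origin under its centre.
There are look-alikes about, which are no part of the job. Leave any blue look-alike of the lid alone.

How it is judged:
By the outcome, as a careful person would: the job done as asked, in the order asked, and still so for the second after the job is handed in, with the robot touching nothing.
Of bar1, bar2, bar3, bar4 only 2 to 4 are there at a start; the rules pass over those that are not, and their reading is None.
At some moment in a run one of bar1, bar2, bar3, bar4 may be knocked a few centimetres aside while the robot is not near it.
Once in a run the grip may slacken for a moment while it holds something.
It also fails if it takes over 210 s, if anything falls off the work surface, if the arm or the gripper's body presses on something with over 40 N, if the wrist force passes 120 N, or if a joint passes its speed limit or range.

### The arm

A 6-joint arm with a two-finger parallel gripper is mounted at the origin on the work surface. World frame = base frame: x ahead of the robot, y to its left, z up, the work surface at z = 0. Lengths are in m, angles in rad, forces in N, time in s.
With the tool pointing down it reaches from about 0.35 to 0.975 m from the base axis. Payload 4.9 kg.
Tool frame: the origin (TCP) lies on the centre line of the jaws, within the pads' length; the fingertips stand 25 mm ahead of it and the grasp point (between the pads) lies 6 mm ahead of it; z points along the fingers, y is the line along which they close (so a half turn about z gives the same grasp; the last joint's range is limited). The gripper opens to 85 mm and grips with 20 to 120 N. Pads are 22 mm wide; open, the fingers measure 114 mm over their backs; the gripper's body (76 mm by 85 mm) begins 54 mm behind the grasp point. The pads swing forward as they close: fully open they stand 13 mm farther back than shut.
Start: joints at [1.047, 0.053, 1.613, -0, 1.476, -0.119], TCP at [0.246, 0.574, 0.256] pointing down, gripper open.
Joint ranges: [-3.01, 3.01], [-1.01, 2.22], [0.06, 2.58], [-1.02, 4.17], [0.09, 2.62], [-3.14, 3.14]. Speed limits (rad/s): [2.57, 2.57, 3.14, 3.14, 3.14, 3.14].

### API

Orientations are given as a unit quaternion [w, x, y, z].
In Python, from plant import state, grab_frame, get_calibration, job gives the robot as it stands. The module is installed in compiled form; this text tells all that it offers.
- The arm moves only by the tool move_arm, never from a script. Its argument "targets" is a list that holds one entry, the list of rows, each a list of 5 numbers: the opening in per cent of the stroke, from 0 (shut) to 100 (fully open), then the shift along the tool's x, y, z as a fraction of full scale, then the turn about the tool's z as a fraction of full scale. A call has 1 to 5 rows; each row shifts and turns the commanded pose from where the row before left it, along the tool's axes as they then stand; what a row does not reach is not made up. Full scale, the value 1, is 0.6 m for a shift and 6 degrees for a turn. A row lasts 1/12 s, in which the tool goes at most 41.7 mm and 7.16 degrees, less where a joint would pass 70% of its speed; a pose out of reach is approached as far as the arm can. A call with a number of a shift or a turn outside -1 to 1 is refused whole. A call with a gripper value outside its range is refused whole. The fingers move at their own pace and stop on an object; the grip force is fixed at half the most. Time passes only in rows, so rows that do not move let the fingers close. It gives the time, the measured TCP pose, the force, the opening and the grip force at its end, in the units of the state.
- state(): the state, without advancing time (a new reading comes with each control period).
- grab_frame(name): name is "scene" or "top" or "wrist"; returns the picture (400x640x3 uint8, red, green, blue); there is no depth.
- get_calibration(name): a dict with "vertical_fov" (degrees; the focal length in pixels is half the picture's height over the tangent of half this angle, whatever the lens; pixels are square), "cx", "cy" (the principal point, pixels), "R" (3x3) and "t" (3): a world point X has camera coordinates R X + t. Camera axes: x right, y down, z forward; pixel columns grow to the right and rows downward; lengths in m; the calibration is good to about 2 mm. The wrist camera is an equidistant fisheye: a pixel r from the principal point sees the ray r / f radians off the axis. A picture is of the moment at which its call begins: read the wrist's pose just before it. get_calibration takes no time and is no camera call; for the wrist camera it gives the pose at the moment of the call.
- job.job_done(): hands the job in; it is judged then, once.
The state is a dict: "time": time; "joint_pos": joint angles; "joint_vel": joint speeds; "joint_efforts": joint torques, N m; "tool_pos": TCP position; "tool_rot": TCP orientation; "contact_force": force on the tool from outside, world axes, zero at the start; "ft_torque": the same for the moment, N m; "gripper_width": opening from 0.0 (shut) to 1.0 (fully open); "grasp_force": force on a finger pad.
Only numpy, scipy, OpenCV 4.12 (cv2) and the standard library are available. Lean on these libraries where they do the work, as an engineer would, in place of code of your own. Each camera call takes 0.05 s, during which the arm holds its last target. There are 200 camera calls.

## Working session

There is one attempt and no reset: what is moved stays moved. The work goes in short steps, Python scripts to look and compute and a tool call to move; the robot and the scene stay as the last step left them, time stands still between calls to the robot, and variables do not carry over. Pictures are saved under pics/ and viewed, at most 14 in all, crops included, and the job is handed in when it is done.

Besides the shell and the picture viewer there is one more tool, called in YAML: its name, and indented under it one key for each argument. move_arm: Moves the arm, as the interface text tells. Shift numbers are shares of 0.6 m and turn numbers shares of 6 degrees, none past 1 either way. Its arguments: {"type":"object","properties":{"targets":{"type":"array"}},"required":["targets"]}

```bash
mkdir -p pics
cat > h.py <<'E'
import numpy as np, cv2
from plant import state, grab_frame, get_calibration, job
def cast(c,u,v,z):
    f=200/np.tan(np.radians(c['vertical_fov'])/2)
    x,y=(u-c['cx']),(v-c['cy'])
    if c.get('fish'):
        r=np.hypot(x,y);th=r/f
        d=np.array([x/r*np.sin(th),y/r*np.sin(th),np.cos(th)]) if r>0 else np.array([0,0,1.])
    else: d=np.array([x/f,y/f,1])
    R=np.array(c['R']);t=np.array(c['t']);o=-R.T@t;d=R.T@d
    return o+d*(z-o[2])/d[2]
def cal(n):
    c=dict(get_calibration(n)); c['fish']=(n=='wrist'); return c
def save(n,fn):
    c=cal(n); im=np.array(grab_frame(n)); cv2.imwrite('pics/'+fn,im[:,:,::-1]); return c,im
E
python3 - <<'E'
from h import *
import pickle
print(state())
for n in('scene','top','wrist'):
    c,im=save(n,n+'0.png'); pickle.dump((c,im),open(n+'0.pkl','wb')); print(n,c['vertical_fov'],c['cx'],c['cy'],np.round(c['R'],3).tolist(),c['t'])
E
```

```text
{'time': 0.0, 'joint_pos': array([ 1.04700289e+00,  5.33587290e-02,  1.61428961e+00, -1.15677894e-05,
        1.47599116e+00, -1.19042007e-01]), 'joint_vel': array([-0.00144972,  0.00207141,  0.00280571,  0.00097608, -0.00033459,
       -0.00045425]), 'joint_efforts': array([ 7.45425841e-04, -3.93694282e+01, -3.70168483e+01, -5.82391181e-05,
        7.17189949e-03, -4.85005827e-06]), 'tool_pos': array([0.24585914, 0.57399328, 0.25506442]), 'tool_rot': array([-3.17848380e-04,  2.00996477e-01,  9.79591429e-01, -9.72828672e-04]), 'contact_force': array([-0.63221029, -0.47930184,  0.71427764]), 'ft_torque': array([-0.06459594,  0.01248994, -0.02159851]), 'grasp_force': 0.0, 'gripper_width': 1.002707498232856}
scene 42.77649410801378 315.21672811862993 208.81050335967907 [[-0.865, 0.501, -0.001], [0.408, 0.704, -0.581], [-0.291, -0.503, -0.814]] [ 0.43827056 -0.18020237  1.32388042]
top 46.24381586847676 316.6032424127617 205.33540824587612 [[-0.024, -1.0, -0.002], [-0.977, 0.024, -0.211], [0.211, -0.004, -0.978]] [0.03595031 0.52408801 1.11654186]
wrist 65.70646984690485 319.4792963414501 199.98500287623872 [[0.393, 0.919, -0.001], [0.872, -0.372, 0.318], [0.292, -0.126, -0.948]] [-0.62351024 -0.04063721  0.38061596]
```

View pics/top0.png

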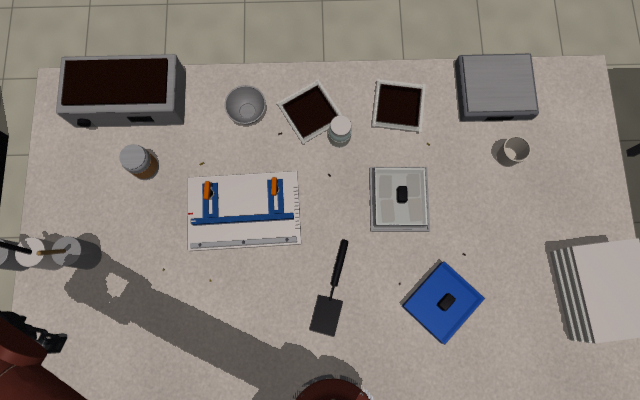

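View pics/scene0.png

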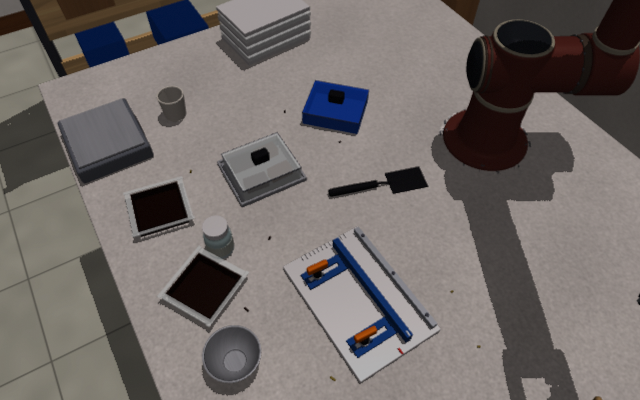

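Run:
```python
from h import *
import pickle
c,im=pickle.load(open('top0.pkl','rb'))
a=cv2.resize(im[155:260,175:310],None,fx=4,fy=4,interpolation=2); b=cv2.resize(im[155:260,355:445],None,fx=4,fy=4,interpolation=2)
cv2.imwrite('pics/crop1.png',np.hstack([a,b])[:,:800,::-1])
hsv=cv2.cvtColor(im,cv2.COLOR_RGB2HSV)
def blobs(m,z,nm,lo=5):
    n,l,s,ce=cv2.connectedComponentsWithStats(m.astype(np.uint8))
    for i in range(1,n):
        if s[i,4]>=lo:
            p=np.argwhere(l==i)[:,::-1].astype(np.float32); r=cv2.minAreaRect(p)
            bx=np.array([cast(c,*q,z)[:2] for q in cv2.boxPoints(r)])
            print(nm,ce[i].round(1),s[i,4],cast(c,*ce[i],z)[:2].round(4),'box',bx.round(3).tolist())
H,S,V=[hsv[:,:,i].astype(int) for i in range(3)]
roi=np.zeros(H.shape,bool); roi[160:260,180:310]=1
blobs(roi&(H>100)&(H<125)&(S>150)&(V>60),.038,'blue',20)
blobs(roi&(H>3)&(H<20)&(S>170)&(V>120),.060,'orange')
blobs(roi&((H<4)|(H>174))&(S>120)&(V>100),.014,'red',2)
blobs(roi&(S<25)&(V>190),.012,'white',200)
roi[:]=0;roi[160:240,360:440]=1
blobs(roi&(V<50),.095-.03,'knob',20)
```

```text
blue [244.  209.1] 1118 [0.5234 0.2077] box [[0.591, 0.348], [0.602, 0.088], [0.497, 0.083], [0.487, 0.338]]
orange [273.3 186. ] 74 [0.5764 0.1311] box [[0.6, 0.137], [0.6, 0.127], [0.556, 0.127], [0.556, 0.137]]
orange [206.  189.6] 76 [0.5711 0.3004] box [[0.594, 0.306], [0.593, 0.296], [0.549, 0.295], [0.55, 0.305]]
red [190. 213.] 5 [0.5215 0.3511] box [[0.521, 0.346], [0.521, 0.346], [0.522, 0.356], [0.522, 0.356]]
knob [401.6 194. ] 163 [ 0.5466 -0.1893] box [[0.526, -0.177], [0.568, -0.179], [0.567, -0.204], [0.526, -0.201]]
```

View pics/crop1.png

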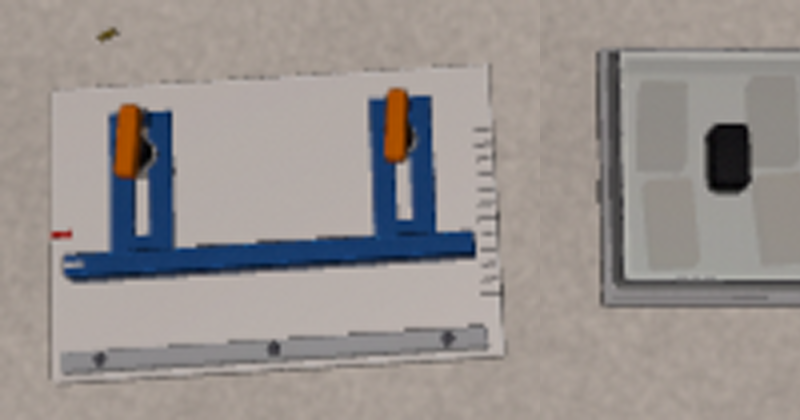

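The top crop shows the jig with its fence rail at roughly (175..295, 222), the red mark at (190,213) to +x of the pointer, and two orange wings. The tray with the clear cover is at (400,198). The blue box at (444,302) is the look-alike; the real cover is the clear one with the black knob at (401,194). I'll go above the jig.

move_arm:
  targets:
    - [[100,0,0,0,1],[100,0,0,0,1],[100,0,0,0,1],[100,0,0,0,1],[100,0,0,0,1]]

```text
time: 0.57
tool_pos: [0.246, 0.5743, 0.2558]
tool_rot: [-0.0, 0.45, 0.893, -0.0]
contact_force: [-0.4, -0.3, -0.8]
gripper_width: 0.998
grasp_force: 0.0
```

move_arm:
  targets:
    - [[100,0,0,0,1],[100,0,0,0,1],[100,0,0,0,1],[100,0,0,0,1],[100,0,0,0,1]]

```text
time: 0.98
tool_pos: [0.246, 0.5743, 0.2558]
tool_rot: [0.0, 0.666, 0.746, -0.0]
contact_force: [0.8, -0.8, 0.2]
gripper_width: 1.003
grasp_force: 0.0
```

move_arm:
  targets:
    - [[100,0,0,0,0.8],[100,-0.053,0.037,0,0],[100,-0.053,0.037,0,0],[100,-0.053,0.037,0,0],[100,-0.053,0.037,0,0]]

```text
time: 1.4
tool_pos: [0.3397, 0.4491, 0.2558]
tool_rot: [0.0, 0.694, 0.72, -0.0]
contact_force: [0.7, -0.0, -0.6]
gripper_width: 1.003
grasp_force: 0.0
```

move_arm:
  targets:
    - [[100,-0.053,0.037,0,0],[100,-0.053,0.037,0,0],[100,-0.053,0.037,0,0],[100,-0.053,0.037,0,0],[100,-0.053,0.037,0,0]]

```text
time: 1.82
tool_pos: [0.4565, 0.2937, 0.2561]
tool_rot: [-0.0, 0.695, 0.719, -0.0]
contact_force: [0.9, 0.4, 0.1]
gripper_width: 1.0
grasp_force: 0.0
```

move_arm:
  targets:
    - [[100,-0.053,0.037,0,0],[100,-0.053,0.037,0,0],[100,0,0,0,0],[100,0,0,0,0],[100,0,0,0,0]]

```text
time: 2.23
tool_pos: [0.5021, 0.2335, 0.2559]
tool_rot: [-0.0, 0.695, 0.719, -0.0]
contact_force: [0.8, 0.4, 0.2]
gripper_width: 0.995
grasp_force: 0.0
```

Run:
```python
from h import *
import pickle
s=state();print(s['time'],s['tool_pos'],s['tool_rot'],s['joint_pos'].round(2))
c,im=save('wrist','w1.png'); pickle.dump((c,im),open('w1.pkl','wb'))
```

```text
2.2333 [0.50213727 0.23350817 0.25592772] [-4.26427393e-04  6.94809397e-01  7.19193760e-01 -2.35462408e-04] [ 0.3  -0.12  1.78  0.    1.48  0.27]
```

View pics/w1.png

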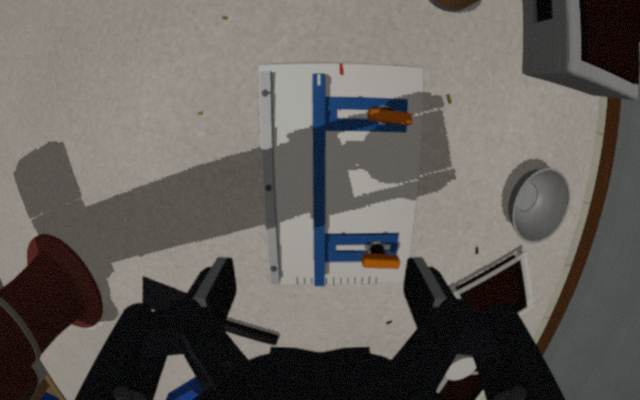

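The wrist view shows the rail along x≈319, the pointer line at (319,77), the red tab at (341,69), and the wings at (390,117) and (381,262).

```bash
cat >> h.py <<'E'
def blobs(c,im,hs,z,lo=20,roi=None):
    hsv=cv2.cvtColor(im,cv2.COLOR_RGB2HSV); m=cv2.inRange(hsv,hs[0],hs[1])
    if hs[0][0]<0: m=cv2.inRange(hsv,(0,)+hs[0][1:],hs[1])|cv2.inRange(hsv,(180+hs[0][0],)+hs[0][1:],(180,)+hs[1][1:])
    if roi: k=np.zeros_like(m);k[roi[1]:roi[3],roi[0]:roi[2]]=1;m=m*k
    n,l,s,ce=cv2.connectedComponentsWithStats((m>0).astype(np.uint8)); out=[]
    for i in range(1,n):
        if s[i,4]<lo: continue
        p=np.argwhere(l==i)[:,::-1]
        w=np.array([cast(c,*q,z)[:2] for q in p],np.float32)
        r=cv2.minAreaRect(w*1000); (x,y),(a,b),t=r
        if a<b: a,b,t=b,a,t+90
        t=(t+90)%180-90
        out.append((ce[i],s[i,4],np.array([x,y])/1000,(a,b),t,w))
        print(ce[i].round(0),s[i,4],'c',np.round([x,y],1),'size',round(a,1),round(b,1),'ang',round(t,1))
    return out
ORANGE=((3,170,80),(20,255,255)); BLUE=((100,150,40),(125,255,255)); RED=((-6,120,60),(4,255,255))
E
python3 - <<'E'
from h import *
import pickle
c,im=pickle.load(open('w1.pkl','rb'))
print('orange');o=blobs(c,im,ORANGE,.06)
print('red');r=blobs(c,im,RED,.014,5,(320,50,360,90))
b=blobs(c,im,BLUE,.038,200)[0]
# rail only strip: fit edge on -x side per y
w=b[5]; ys=w[:,1]; L=[];
for y0 in np.arange(ys.min()+.01,ys.max()-.01,.01):
    q=w[abs(ys-y0)<.003]; L.append((y0,q[:,0].min()))
L=np.array(L); k,d=np.polyfit(L[:,1-1],L[:,1],1); print('rail -x edge x=',k,'*y+',d,'yaw deg',-np.degrees(np.arctan(k)), 'y range',ys.min(),ys.max())
print('mark',cast(c,341,69,.014),'pointer',cast(c,319,77,.038), 'bed corners',[cast(c,*p,.012)[:2].round(4).tolist() for p in((260,65),(423,68))])
cr=cv2.resize(im[50:100,250:430],None,fx=4,fy=4,interpolation=2);cv2.imwrite('pics/crop2.png',cr[:,:,::-1])
E
```

```text
orange
[390. 116.] 411 c [570.2 302.7] size 44.8 11.0 ang -4.0
[380. 262.] 317 c [576.5 134.8] size 43.9 12.2 ang -3.4
red
[341.  69.] 25 c [521.  352.7] size 10.6 2.3 ang -87.8
[341. 172.] 4616 c [545.6 216.7] size 254.0 101.2 ang -88.0
[187. 391.] 425 c [ 258.1 -200.3] size 132.8 38.7 ang 44.9
rail -x edge x= -0.03743503019477862 *y+ 0.503591379198721 yaw deg 2.1438681510332542 y range 0.088057585 0.34219033
mark [0.52102404 0.35210665 0.014     ] pointer [0.49653375 0.33985624 0.038     ] bed corners [[0.4279, 0.3554], [0.6185, 0.3625]]
```

View pics/crop2.png

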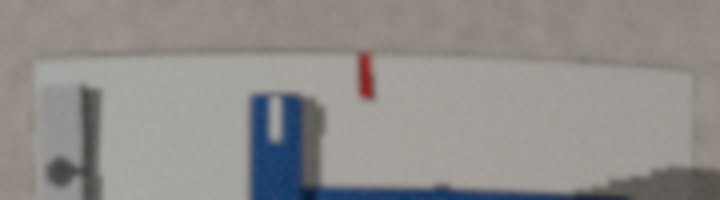

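move_arm:
  targets:
    - [[40,-0.029,-0.002,0.05,0],[40,0,0,0.06,0],[40,0,0,0.06,0],[40,0,0,0.06,0],[40,0,0,0.06,0]]

```text
time: 2.7
tool_pos: [0.5008, 0.2175, 0.081]
tool_rot: [0.0, 0.694, 0.72, 0.0]
contact_force: [0.3, 0.6, -0.1]
gripper_width: 0.397
grasp_force: 0.0
```

move_arm:
  targets:
    - [[40,0,0,0.058,0],[40,0,0,0,0],[0,0,0,0,0],[0,0,0,0,0],[0,0,0,0,0]]

```text
time: 3.12
tool_pos: [0.5021, 0.2171, 0.0491]
tool_rot: [0.0, 0.694, 0.72, 0.001]
contact_force: [-1.4, 2.3, -5.9]
gripper_width: 0.144
grasp_force: 62.7
```

move_arm:
  targets:
    - [[0,0,0,0,0],[0,0,0,0,0],[0,0,0,0,0],[0,0,0,0,0],[0,0,0,0,0]]

```text
time: 3.53
tool_pos: [0.5021, 0.2171, 0.0491]
tool_rot: [-0.0, 0.695, 0.719, 0.001]
contact_force: [-3.7, 5.6, -1.1]
gripper_width: 0.141
grasp_force: 63.3
```

Run:
```python
from h import *
import pickle
s=state();print(s['time'],s['tool_pos'],s['tool_rot'],s['gripper_width'],s['contact_force'])
c,im=save('wrist','w2.png')
b=blobs(c,im,ORANGE,.06);b=blobs(c,im,RED,.014,5)
```

```text
3.5333 [0.50212337 0.21706851 0.04909404] [-4.52782844e-04  6.94621984e-01  7.19373932e-01  1.11386804e-03] 0.14096947623318673 [-3.66328945  5.59515535 -1.05023638]
[495. 108.] 3023 c [567.7 302.3] size 49.6 12.2 ang -2.6
[370.   5.] 83 c [520.8 348.9] size 5.7 3.5 ang -88.8
[  6. 388.] 28 c [ -60.6 -135.6] size 167.9 5.8 ang 34.1
[ 20. 386.] 5 c [ 34.3 -81.4] size 11.0 4.5 ang 49.3
[ 28. 389.] 6 c [ 60.5 -75.6] size 17.0 2.1 ang 19.2
```

View pics/w2.png

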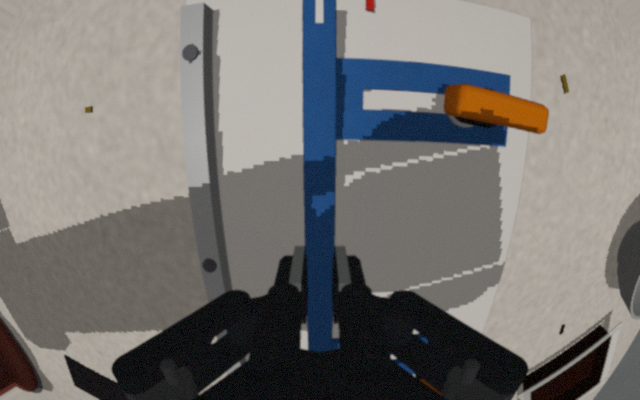

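The fence is gripped. The pointer line is at about (319.5,12) and the red tab at (370,4).

```bash
cat >> h.py <<'E'
PSI=np.radians(2.0)
def gap():
    """pointer->mark offset along jig x, from a wrist view with fence gripped"""
    c=cal('wrist'); im=np.array(grab_frame('wrist')); hsv=cv2.cvtColor(im,cv2.COLOR_RGB2HSV)
    r=blobs(c,im,RED,.014,5,(250,0,450,40))
    cs=[]
    for v in range(2,18,2):
        row=hsv[v]; bl=np.where((row[:,0]>100)&(row[:,0]<125)&(row[:,1]>150))[0]; bl=bl[(bl>250)&(bl<400)]
        if len(bl)<10: continue
        wh=[u for u in range(bl.min(),bl.max()) if row[u,1]<90]
        if len(wh)>2: cs.append((v,np.mean(wh)))
    print(cs)
    e=np.array([np.cos(PSI),np.sin(PSI)]); P=[cast(c,u,v,.038)[:2]@e for v,u in cs]
    print('delta mm',(r[0][2]@e-np.mean(P))*1000)
E
python3 -c "
from h import *
gap()"
```

```text
[370.   5.] 83 c [520.8 348.9] size 5.7 3.5 ang -88.8
[(2, np.float64(319.0)), (4, np.float64(319.0)), (6, np.float64(319.0)), (8, np.float64(319.0)), (10, np.float64(319.0)), (12, np.float64(319.0)), (14, np.float64(319.0)), (16, np.float64(319.0))]
delta mm 24.710433320905278
```

move_arm:
  targets:
    - [[0,0,0.008,0,0],[0,0,0.008,0,0],[0,0,0.008,0,0],[0,0,0.008,0,0],[0,0,0.009,0,0]]

```text
time: 4.05
tool_pos: [0.5255, 0.2179, 0.0491]
tool_rot: [-0.002, 0.695, 0.719, -0.0]
contact_force: [-9.7, 3.8, 4.2]
gripper_width: 0.142
grasp_force: 63.9
```

move_arm:
  targets:
    - [[0,0,0,0,0],[0,0,0,0,0],[0,0,0,0,0],[0,0,0,0,0],[0,0,0,0,0]]

```text
time: 4.47
tool_pos: [0.5264, 0.218, 0.0491]
tool_rot: [-0.001, 0.695, 0.719, 0.001]
contact_force: [-4.9, 5.1, 0.4]
gripper_width: 0.143
grasp_force: 63.4
```

```bash
python3 -c "
from h import *
gap()"
```

```text
[(2, np.float64(319.0)), (4, np.float64(319.0)), (6, np.float64(319.0)), (8, np.float64(319.0)), (10, np.float64(319.0)), (12, np.float64(319.0)), (14, np.float64(319.0)), (16, np.float64(319.0))]Traceback (most recent call last):
  File "<string>", line 3, in <module>
    gap()
    ~~~^^
  File "h.py", line 45, in gap
    print('delta mm',(r[0][2]@e-np.mean(P))*1000)
                      ~^^^
IndexError: list index out of range
```

move_arm:
  targets:
    - [[35,0,0,0,0],[35,0,0,0,0],[35,0,0,0,0],[35,0,0,-0.05,0],[35,0.05,0,-0.05,0]]

```text
time: 4.93
tool_pos: [0.5248, 0.2428, 0.1061]
tool_rot: [0.0, 0.696, 0.718, -0.002]
contact_force: [1.1, 0.5, 0.1]
gripper_width: 0.346
grasp_force: 0.0
```

move_arm:
  targets:
    - [[35,0,0,-0.05,0],[35,0.04,0,-0.04,0],[35,0,0,0,0],[35,0,0,0,0],[35,0,0,0,0]]

```text
time: 5.35
tool_pos: [0.5246, 0.2699, 0.1609]
tool_rot: [0.0, 0.695, 0.719, -0.0]
contact_force: [0.2, -0.5, -0.4]
gripper_width: 0.351
grasp_force: 0.0
```

Run:
```python
from h import *
s=state();print(s['time'],s['tool_pos'],s['tool_rot'])
c,im=save('wrist','w3.png')
o=blobs(c,im,ORANGE,.06);r=blobs(c,im,RED,.014,5)
b=blobs(c,im,BLUE,.038,200)
cv2.imwrite('pics/w3c.png',cv2.resize(im[0:230,180:560],None,fx=2,fy=2)[:,:,::-1])
```

```text
5.35 [0.52463938 0.26994335 0.16093218] [ 3.23366305e-04  6.94584683e-01  7.19410878e-01 -4.53497937e-05]
[385. 170.] 865 c [571.1 303.3] size 43.9 12.2 ang -3.9
[353. 341.] 118 c [561.2 135.6] size 15.9 10.7 ang -84.9
[320.  98.] 46 c [520.6 353. ] size 12.0 2.5 ang -87.9
[  2. 289.] 35 c [-48.   69.5] size 41.4 15.8 ang 51.9
[ 57. 363.] 11 c [ 30.6 -86.3] size 27.2 7.1 ang 6.6
[343. 207.] 6230 c [568.6 221.7] size 248.0 99.5 ang -88.3
```

View pics/w3c.png

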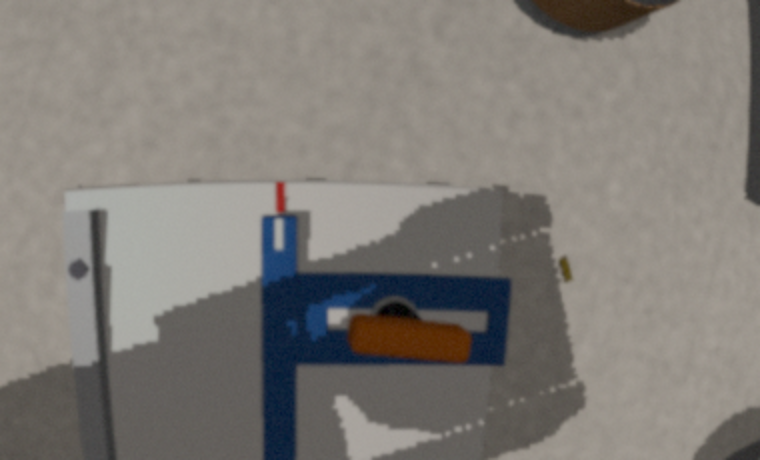

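```bash
cat >> h.py <<'E'
def ptr(c,im):
    hsv=cv2.cvtColor(im,cv2.COLOR_RGB2HSV); e=np.array([np.cos(PSI),np.sin(PSI)])
    m=cv2.inRange(hsv,(0,120,50),(4,255,255))|cv2.inRange(hsv,(172,120,50),(180,255,255)); m[:80]=0;m[140:]=0;m[:,:290]=0;m[:,350:]=0
    v,u=np.where(m>0); M=np.mean([cast(c,a,b,.014)[:2] for a,b in zip(u,v)],0)@e
    P=[]
    for v in range(104,128):
        S=hsv[v,312:327,1].astype(float); w=np.clip(150-S,0,None)
        bl=np.where((hsv[v,300:345,1]>150)&(abs(hsv[v,300:345,0].astype(int)-112)<12))[0]
        if len(bl)>6 and (hsv[v,318:321,1]<110).any():
            ed=(bl.min()+bl.max())/2+300; cu=(w*np.arange(312,327)).sum()/w.sum(); P.append((v,cu,ed))
    P=np.array(P); 
    print('n',len(P),'line u',P[:,1].mean(),'rail mid u',P[:,2].mean(),'delta mm line',(M-np.mean([cast(c,u,v,.038)[:2]@e for v,u,_ in P]))*1e3)
E
python3 - <<'E'
from h import *
c=cal('wrist'); im=np.array(grab_frame('wrist')); ptr(c,im)
E
```

```text
n 18 line u 319.39245299524947 rail mid u 320.4166666666667 delta mm line 0.9749337524513901
```

move_arm:
  targets:
    - [[35,0,0,0,-1],[35,0,0,0,-1],[35,0,0,0,-1],[35,0,0,0,-1],[35,0,0,0,-1]]

```text
time: 5.87
tool_pos: [0.5238, 0.2692, 0.159]
tool_rot: [-0.001, 0.483, 0.876, -0.001]
contact_force: [0.3, 0.6, -0.5]
gripper_width: 0.351
grasp_force: 0.0
```

move_arm:
  targets:
    - [[35,0,0,0,-1],[35,0,0,0,-1],[35,0,0,0,-1],[35,0,0,0,-1],[35,0,0,0,-1]]

```text
time: 6.28
tool_pos: [0.5238, 0.2692, 0.159]
tool_rot: [-0.001, 0.24, 0.971, -0.001]
contact_force: [0.1, -0.4, 0.4]
gripper_width: 0.354
grasp_force: 0.0
```

move_arm:
  targets:
    - [[35,0,0,0,-1],[35,0,0,0,-1],[35,0,0,0,-1],[35,0,0,0,-1],[35,0,0,0,-0.2]]

```text
time: 6.7
tool_pos: [0.5239, 0.2693, 0.1591]
tool_rot: [-0.001, 0.024, 1.0, -0.001]
contact_force: [0.3, 0.7, -0.6]
gripper_width: 0.35
grasp_force: 0.0
```

move_arm:
  targets:
    - [[35,-0.037,0.03,0,0],[35,-0.037,0.03,0,0],[35,0,0,0.03,0],[35,0,0,0,0],[35,0,0,0,0]]

```text
time: 7.12
tool_pos: [0.5692, 0.3031, 0.1403]
tool_rot: [-0.003, 0.025, 1.0, -0.001]
contact_force: [-0.4, -0.8, 0.6]
gripper_width: 0.348
grasp_force: 0.0
```

Run:
```python
from h import *
s=state();print(s['time'],s['tool_pos'],s['tool_rot'],s['joint_pos'].round(2))
c,im=save('wrist','w4.png')
o=blobs(c,im,ORANGE,.06)
```

```text
7.1167 [0.5691883  0.30309575 0.1402893 ] [-0.00251298  0.02513743  0.99968019 -0.00114828] [ 0.37  0.2   1.66 -0.    1.29 -1.15]
[319. 223.] 953 c [570.3 302.4] size 44.6 11.3 ang -3.4
[119. 235.] 544 c [574.2 135.1] size 49.0 15.8 ang -8.9
```

move_arm:
  targets:
    - [[35,-0.002,-0.001,0.047,0],[35,0,0,0.047,0],[35,0,0,0.047,0],[35,0,0,0,0],[0,0,0,0,0]]

```text
time: 7.58
tool_pos: [0.5702, 0.3026, 0.0571]
tool_rot: [-0.002, 0.025, 1.0, -0.001]
contact_force: [-0.4, 0.6, -0.5]
gripper_width: 0.224
grasp_force: 0.0
```

move_arm:
  targets:
    - [[0,0,0,0,0],[0,0,0,0,0],[0,0,0,0,0],[0,0,0,0,0],[0,0,0,0,0]]

```text
time: 8.0
tool_pos: [0.5706, 0.3026, 0.058]
tool_rot: [-0.001, 0.024, 1.0, -0.001]
contact_force: [-4.1, -4.2, -7.9]
gripper_width: 0.175
grasp_force: 58.8
```

Run:
```python
from h import *
s=state();print(s['time'],s['tool_pos'],s['tool_rot'],s['gripper_width'],s['ft_torque'])
```

```text
8.0 [0.57062744 0.30263776 0.05796588] [-1.46294935e-03  2.43880992e-02  9.99701009e-01 -9.86269506e-04] 0.17523460499900587 [-0.69512765  0.67591664 -0.02716662]
```

move_arm:
  targets:
    - [[0,0,0,0,0.8],[0,0,0,0,0.8],[0,0,0,0,0.8],[0,0,0,0,0.8],[0,0,0,0,0.8]]

```text
time: 8.42
tool_pos: [0.5709, 0.3035, 0.058]
tool_rot: [-0.001, 0.234, 0.972, -0.0]
contact_force: [-2.7, -0.9, -10.1]
gripper_width: 0.172
grasp_force: 58.8
```

move_arm:
  targets:
    - [[0,0,0,0,0.8],[0,0,0,0,0.8],[0,0,0,0,0.8],[0,0,0,0,0.8],[0,0,0,0,0.8]]

```text
time: 8.83
tool_pos: [0.5714, 0.3042, 0.058]
tool_rot: [-0.0, 0.431, 0.903, 0.001]
contact_force: [-0.8, 1.5, -12.2]
gripper_width: 0.171
grasp_force: 58.6
```

move_arm:
  targets:
    - [[0,0,0,0,0.8],[0,0,0,0,0.8],[0,0,0,0,0.8],[0,0,0,0,0.8],[0,0,0,0,0]]

```text
time: 9.25
tool_pos: [0.572, 0.3045, 0.0581]
tool_rot: [-0.0, 0.574, 0.819, 0.001]
contact_force: [2.1, 3.4, -14.4]
gripper_width: 0.169
grasp_force: 58.7
```

Run:
```python
from h import *
s=state();print(s['time'],s['tool_pos'],s['tool_rot'],s['gripper_width'],s['contact_force'],s['ft_torque'])
```

```text
9.25 [0.57202223 0.30445788 0.05806405] [-1.05222306e-04  5.74100353e-01  8.18783623e-01  1.46714883e-03] 0.1685485555348393 [  2.06561226   3.42431224 -14.40880943] [ 0.60801616 -0.32892091  0.02761406]
```

move_arm:
  targets:
    - [[0,0,0,0,0.5],[0,0,0,0,0.5],[0,0,0,0,0.4],[0,0,0,0,0],[0,0,0,0,0]]

```text
time: 9.67
tool_pos: [0.5723, 0.3045, 0.0581]
tool_rot: [-0.0, 0.631, 0.776, 0.002]
contact_force: [3.0, 5.4, -15.7]
gripper_width: 0.167
grasp_force: 58.7
```

Run:
```python
from h import *
s=state();print(s['tool_pos'],s['tool_rot'],s['contact_force'],s['ft_torque'],s['joint_efforts'].round(2))
```

```text
[0.57230372 0.30453602 0.05806995] [-6.31628867e-06  6.31163248e-01  7.75647961e-01  1.78759420e-03] [  2.99925391   5.3693883  -15.71048763] [ 0.71744966 -0.5156585   0.03803618] [-1.480e+00 -5.430e+01 -3.779e+01 -7.200e-01  1.190e+00  4.000e-02]
```

move_arm:
  targets:
    - [[0,0,0,0,0.4],[0,0,0,0,0.4],[0,0,0,0,0.4],[0,0,0,0,0],[0,0,0,0,0]]

```text
time: 10.08
tool_pos: [0.5724, 0.3045, 0.0584]
tool_rot: [0.0, 0.678, 0.735, 0.002]
contact_force: [3.5, 3.8, -14.2]
gripper_width: 0.174
grasp_force: 60.3
```

Run:
```python
from h import *
s=state();print(s['tool_pos'],s['tool_rot'],s['contact_force'],s['ft_torque'],s['joint_efforts'].round(2))
```

```text
[0.57244699 0.3045437  0.05835945] [2.65622954e-04 6.77827416e-01 7.35218919e-01 1.75043909e-03] [  3.50335282   3.75894857 -14.16019528] [ 0.69138014 -0.52078088  0.61970237] [ -2.05 -53.83 -37.39  -0.43   1.17   0.63]
```

move_arm:
  targets:
    - [[30,0,0,0,0],[30,0,0,0,0],[30,0,0,-0.045,0],[30,0,0,-0.045,0],[30,0,0,-0.045,-0.7]]

```text
time: 10.5
tool_pos: [0.5732, 0.3038, 0.1433]
tool_rot: [0.001, 0.651, 0.759, 0.002]
contact_force: [1.0, 0.7, 0.5]
gripper_width: 0.3
grasp_force: 0.0
```

move_arm:
  targets:
    - [[35,0,0,0,-1],[35,0,0,0,-1],[35,0,0,0,-1],[35,0,0,0,-1],[35,0,0,0,-1]]

```text
time: 10.92
tool_pos: [0.5737, 0.304, 0.1432]
tool_rot: [0.002, 0.431, 0.902, 0.002]
contact_force: [0.1, -0.2, -0.1]
gripper_width: 0.351
grasp_force: 0.0
```

move_arm:
  targets:
    - [[35,0,0,0,-1],[35,0,0,0,-1],[35,0,0,0,-1],[35,0,0,0,-1],[35,0,0,0,-1]]

```text
time: 11.33
tool_pos: [0.5737, 0.304, 0.1431]
tool_rot: [0.002, 0.183, 0.983, 0.002]
contact_force: [0.4, 0.1, 0.4]
gripper_width: 0.352
grasp_force: 0.0
```

move_arm:
  targets:
    - [[35,0,0,0,-1],[35,0,0,0,-1],[35,0,0,0,-1],[35,0,0,0,0],[35,0,0,0,0]]

```text
time: 11.75
tool_pos: [0.5732, 0.3039, 0.1421]
tool_rot: [0.002, 0.031, 1.0, 0.001]
contact_force: [0.1, 0.2, 0.2]
gripper_width: 0.351
grasp_force: 0.0
```

move_arm:
  targets:
    - [[35,-0.005,-0.057,0,0],[35,-0.005,-0.057,0,0],[35,-0.005,-0.057,0,0],[35,-0.005,-0.057,0,0],[35,-0.002,-0.056,0,0]]

```text
time: 12.17
tool_pos: [0.5757, 0.1311, 0.1409]
tool_rot: [0.001, 0.031, 1.0, 0.0]
contact_force: [0.8, 0.1, 0.2]
gripper_width: 0.349
grasp_force: 0.0
```

move_arm:
  targets:
    - [[35,0,0,0,0],[35,0,0,0,0],[35,0,0,0,0]]

```text
time: 12.42
tool_pos: [0.5755, 0.1328, 0.1404]
tool_rot: [0.001, 0.03, 1.0, 0.0]
contact_force: [-0.3, 0.6, 0.2]
gripper_width: 0.35
grasp_force: 0.0
```

Run:
```python
from h import *
s=state();print(s['time'],s['tool_pos'],s['tool_rot'],s['joint_pos'].round(2))
c,im=save('wrist','w5.png')
o=blobs(c,im,ORANGE,.06)
```

```text
12.4167 [0.57549904 0.13284066 0.14036684] [8.07776154e-04 3.03692935e-02 9.99538353e-01 3.66374151e-04] [ 0.1   0.07  1.8   0.    1.27 -1.41]
[525. 199.] 796 c [568.2 296.8] size 49.0 17.6 ang -77.2
[319. 222.] 902 c [576.8 132.7] size 44.0 11.9 ang -4.0
```

View pics/w5.png

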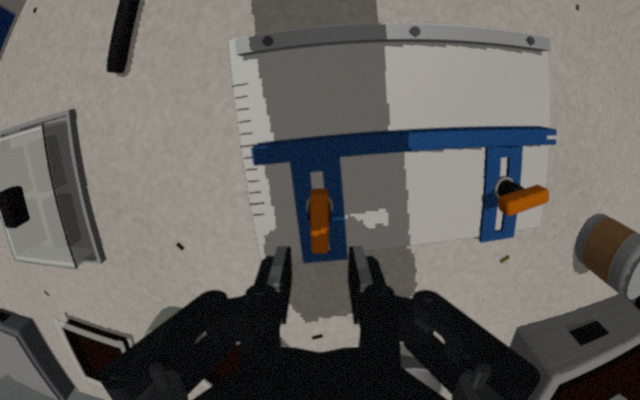

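The wrist view shows clamp a turned about 80°, at (523,200). Clamp b's wing is straight ahead at (319,222). I'll grip and turn b the same way.

move_arm:
  targets:
    - [[35,-0.002,0,0.046,0],[35,0,0,0.046,0],[35,0,0,0.046,0],[35,0,0,0,0],[0,0,0,0,0]]

```text
time: 12.88
tool_pos: [0.5746, 0.1335, 0.055]
tool_rot: [-0.002, 0.029, 1.0, -0.0]
contact_force: [-0.8, -0.8, -1.6]
gripper_width: 0.225
grasp_force: 1.6
```

move_arm:
  targets:
    - [[0,0,0,0,0],[0,0,0,0,0],[0,0,0,0,0],[0,0,0,0,0],[0,0,0,0,0]]

```text
time: 13.3
tool_pos: [0.5749, 0.1327, 0.0558]
tool_rot: [-0.001, 0.03, 1.0, 0.0]
contact_force: [-2.8, 0.2, -13.0]
gripper_width: 0.173
grasp_force: 58.7
```

move_arm:
  targets:
    - [[0,0,0,0,0.8],[0,0,0,0,0.8],[0,0,0,0,0.8],[0,0,0,0,0.8],[0,0,0,0,0.8]]

```text
time: 13.72
tool_pos: [0.5753, 0.1342, 0.0558]
tool_rot: [-0.001, 0.239, 0.971, 0.002]
contact_force: [-0.9, 7.2, -14.6]
gripper_width: 0.17
grasp_force: 58.7
```

move_arm:
  targets:
    - [[0,0,0,0,0.8],[0,0,0,0,0.8],[0,0,0,0,0.8],[0,0,0,0,0.8],[0,0,0,0,0.8]]

```text
time: 14.13
tool_pos: [0.5763, 0.1354, 0.0559]
tool_rot: [-0.0, 0.436, 0.9, 0.003]
contact_force: [3.0, 11.6, -18.7]
gripper_width: 0.175
grasp_force: 58.7
```

move_arm:
  targets:
    - [[0,0,0,0,0.8],[0,0,0,0,0.8],[0,0,0,0,0.8],[0,0,0,0,0.8],[0,0,0,0,0.5]]

```text
time: 14.55
tool_pos: [0.5776, 0.1361, 0.056]
tool_rot: [-0.0, 0.601, 0.8, 0.005]
contact_force: [9.0, 12.7, -22.9]
gripper_width: 0.173
grasp_force: 58.8
```

move_arm:
  targets:
    - [[0,0,0,0,0.5],[0,0,0,0,0.5],[0,0,0,0,0.5],[0,0,0,0,0],[0,0,0,0,0]]

```text
time: 14.97
tool_pos: [0.5782, 0.1362, 0.056]
tool_rot: [0.0, 0.66, 0.752, 0.006]
contact_force: [9.7, 13.9, -24.5]
gripper_width: 0.173
grasp_force: 58.8
```

Run:
```python
from h import *
s=state();print(s['tool_pos'],s['tool_rot'],s['contact_force'],s['ft_torque'],s['joint_efforts'].round(2))
```

```text
[0.5781901  0.13622944 0.05602162] [2.76780249e-04 6.59669325e-01 7.51534894e-01 5.62209056e-03] [  9.72483367  13.94533028 -24.53009148] [ 2.36715109 -1.71957497  0.59667767] [ -7.22 -51.81 -37.15  -2.93   3.13   0.6 ]
```

move_arm:
  targets:
    - [[0,0,0,0,0.4],[0,0,0,0,0],[30,0,0,0,0],[30,0,0,0,0],[30,0,0,0,0]]

```text
time: 15.38
tool_pos: [0.5789, 0.1327, 0.0599]
tool_rot: [0.002, 0.676, 0.737, 0.002]
contact_force: [0.7, 0.2, 0.3]
gripper_width: 0.299
grasp_force: 0.0
```

move_arm:
  targets:
    - [[35,0,0,-0.06,0],[35,0,0,-0.06,-0.7],[35,0,0,-0.06,-1],[35,0,0,0,-1],[35,0,0,0,-1]]

```text
time: 15.8
tool_pos: [0.5798, 0.1326, 0.1716]
tool_rot: [0.005, 0.519, 0.855, 0.004]
contact_force: [0.6, -0.0, -1.0]
gripper_width: 0.355
grasp_force: 0.0
```

move_arm:
  targets:
    - [[35,0,0,0,-1],[35,0,0,0,-1],[35,0,0,0,-1],[35,0,0,0,-1],[35,0,0,0,-1]]

```text
time: 16.22
tool_pos: [0.5775, 0.1324, 0.1672]
tool_rot: [0.002, 0.28, 0.96, 0.001]
contact_force: [0.3, 0.1, -0.0]
gripper_width: 0.35
grasp_force: 0.0
```

move_arm:
  targets:
    - [[35,0,0,0,-1],[35,0,0,0,-1],[35,0,0,0,-1],[35,0,0,0,-1],[35,0,0,0,-1]]

```text
time: 16.63
tool_pos: [0.5775, 0.1324, 0.1671]
tool_rot: [0.002, 0.022, 1.0, 0.0]
contact_force: [0.2, -0.1, -0.3]
gripper_width: 0.354
grasp_force: 0.0
```

move_arm:
  targets:
    - [[60,0.004,-0.06,0,0],[60,0.004,-0.06,0,0],[60,0.004,-0.06,0,0],[60,0.004,-0.06,0,0],[60,0.004,-0.06,0,0]]

```text
time: 17.05
tool_pos: [0.5562, -0.0487, 0.1672]
tool_rot: [0.002, 0.024, 1.0, -0.001]
contact_force: [0.7, 0.4, -0.4]
gripper_width: 0.602
grasp_force: 0.0
```

move_arm:
  targets:
    - [[60,0.004,-0.06,0,0],[60,0.004,-0.06,0,0],[60,0.004,-0.06,0,0],[60,0.004,-0.06,0,0],[60,0,0,0,0]]

```text
time: 17.47
tool_pos: [0.5392, -0.1963, 0.1675]
tool_rot: [0.002, 0.027, 1.0, -0.002]
contact_force: [0.5, -0.0, 0.6]
gripper_width: 0.602
grasp_force: 0.0
```

move_arm:
  targets:
    - [[60,0,0,0,0],[60,0,0,0,0],[60,0,0,0,0]]

```text
time: 17.72
tool_pos: [0.5393, -0.1892, 0.1654]
tool_rot: [0.001, 0.024, 1.0, -0.0]
contact_force: [0.0, 0.1, -0.6]
gripper_width: 0.595
grasp_force: 0.0
```

Run:
```python
from h import *
s=state();print(s['time'],s['tool_pos'],s['tool_rot'],s['joint_pos'].round(2))
import pickle
c,im=save('wrist','w6.png'); pickle.dump((c,im),open('w6.pkl','wb'))
print(im[190:240,300:340].min())
for v in (40,60): blobs(c,im,((0,0,0),(180,255,v)),.073,60,(220,80,420,300))
```

```text
17.7167 [ 0.53928067 -0.18922348  0.16541841] [ 6.70277436e-04  2.38017314e-02  9.99716464e-01 -1.39019032e-04] [-0.47 -0.    1.82  0.    1.32 -1.99]
0
[320. 219.] 1595 c [ 542.4 -189.1] size 43.2 21.9 ang -1.7
[250. 282.] 1235 c [ 589.6 -255.1] size 49.8 47.2 ang -89.0
[389. 282.] 1258 c [ 595.6 -128.8] size 49.9 47.2 ang 83.6
[320. 219.] 1673 c [ 542.4 -189.4] size 44.6 22.4 ang -1.6
[250. 280.] 1539 c [ 589.2 -254.9] size 50.3 48.0 ang -89.0
[389. 280.] 1554 c [ 595.1 -129. ] size 50.5 48.0 ang 83.6
```

View pics/w6.png

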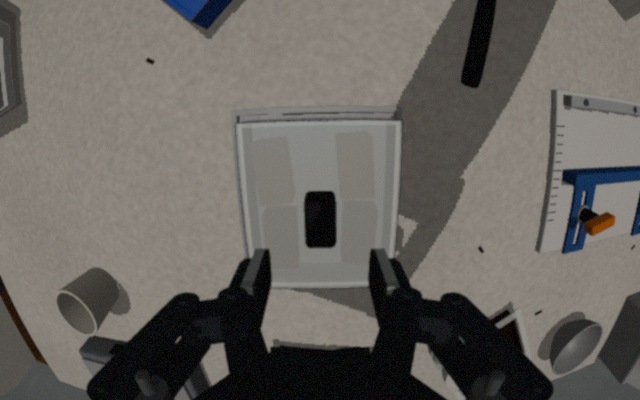

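The picture shows the clear cover with the black knob at (320,219) and four bar shapes beneath it. I'll check that the set-down area is free, then grip the knob.

Run:
```python
from h import *
import pickle
c,im=pickle.load(open('top0.pkl','rb'))
for n,u,v,z in(('cup top',515,140,.06),('cup base left',505,162,0),('blue apex',440,262,.0),('blue right',484,298,0),('graybox bl',461,120,0),('plates',548,245,0.02)): print(n,cast(c,u,v,z)[:2].round(3))
c,im=pickle.load(open('w6.pkl','rb'))
for p in((236,115),(398,108),(245,288),(395,288)): print('lid/tray corner',cast(c,*p,.045)[:2].round(4),cast(c,*p,.011)[:2].round(4))
```

```text
cup top [ 0.683 -0.49 ]
cup base left [ 0.643 -0.484]
blue apex [ 0.381 -0.289]
blue right [ 0.288 -0.392]
graybox bl [ 0.766 -0.377]
plates [ 0.416 -0.56 ]
lid/tray corner [ 0.4636 -0.2509] [ 0.4646 -0.2602]
lid/tray corner [ 0.4642 -0.1251] [ 0.4653 -0.1165]
lid/tray corner [ 0.6208 -0.2638] [ 0.6443 -0.275 ]
lid/tray corner [ 0.6276 -0.122 ] [ 0.652  -0.1129]
```

move_arm:
  targets:
    - [[60,-0.008,0,0.05,-0.2],[60,0,0,0.05,0],[60,0,0,0.049,0],[60,0,0,0,0],[0,0,0,0,0]]

```text
time: 18.18
tool_pos: [0.5424, -0.1886, 0.0736]
tool_rot: [-0.002, 0.013, 1.0, 0.001]
contact_force: [0.6, -0.3, -0.1]
gripper_width: 0.472
grasp_force: 0.0
```

move_arm:
  targets:
    - [[0,0,0,0,0],[0,0,0,0,0],[0,0,0,0,0],[0,0,0,0,0],[0,0,0,0,0]]

```text
time: 18.6
tool_pos: [0.545, -0.1908, 0.0776]
tool_rot: [0.002, 0.014, 1.0, -0.001]
contact_force: [-0.0, 1.7, 6.9]
gripper_width: 0.264
grasp_force: 63.0
```

Run:
```python
from h import *
s=state();print(s['time'],s['tool_pos'],s['tool_rot'],s['gripper_width'],s['contact_force'])
c,im=save('wrist','w7.png')
```

```text
18.6 [ 0.54503649 -0.19078422  0.07760992] [ 1.83177815e-03  1.39020250e-02  9.99901523e-01 -5.67908855e-04] 0.2644679169116295 [-0.03919935  1.72517225  6.85195568]
```

View pics/w7.png

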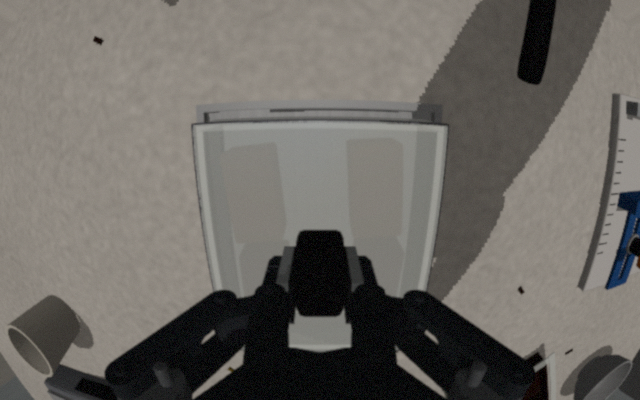

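move_arm:
  targets:
    - [[0,0,0,-0.02,0],[0,0,0,-0.03,0],[0,0,0,-0.03,0],[0,0,0,-0.03,0],[0,0,0,-0.01,0]]

```text
time: 19.07
tool_pos: [0.5447, -0.1911, 0.1506]
tool_rot: [0.002, 0.014, 1.0, -0.001]
contact_force: [0.6, -0.4, -2.1]
gripper_width: 0.267
grasp_force: 61.8
```

move_arm:
  targets:
    - [[0,0,0,0,0],[0,0,0,0,0],[0,0.003,-0.04,0,0],[0,0.003,-0.05,0,0],[0,0.003,-0.05,0,0]]

```text
time: 19.48
tool_pos: [0.5347, -0.2739, 0.1449]
tool_rot: [-0.002, 0.013, 1.0, 0.001]
contact_force: [0.2, -0.1, -1.9]
gripper_width: 0.269
grasp_force: 61.8
```

move_arm:
  targets:
    - [[0,0.003,-0.05,0,0],[0,0.003,-0.05,0,0],[0,0.002,-0.04,0,0],[0,0,-0.02,0,0],[0,0,0,0,0]]

```text
time: 19.9
tool_pos: [0.5272, -0.3717, 0.1454]
tool_rot: [-0.001, 0.015, 1.0, 0.001]
contact_force: [-0.6, -0.1, -1.1]
gripper_width: 0.268
grasp_force: 61.8
```

move_arm:
  targets:
    - [[0,0,0,0,0],[0,0,0,0,0],[0,0,0,0.02,0],[0,0,0,0.03,0],[0,0,0,0.03,0]]

```text
time: 20.32
tool_pos: [0.5289, -0.3689, 0.0987]
tool_rot: [0.001, 0.013, 1.0, -0.0]
contact_force: [-0.3, 0.1, -2.4]
gripper_width: 0.263
grasp_force: 61.9
```

move_arm:
  targets:
    - [[0,0,0,0.02,0],[0,0,0,0.01,0],[0,0,0,0.006,0],[0,0,0,0,0],[0,0,0,0,0]]

```text
time: 20.73
tool_pos: [0.5288, -0.3701, 0.0783]
tool_rot: [0.0, 0.014, 1.0, -0.0]
contact_force: [0.0, -0.7, -2.6]
gripper_width: 0.27
grasp_force: 61.8
```

Run:
```python
from h import *
s=state();print(s['time'],s['tool_pos'],s['tool_rot'],s['gripper_width'],s['contact_force'])
c,im=save('top','t8.png')
cv2.imwrite('pics/t8c.png',cv2.resize(im[120:320,170:560],None,fx=2,fy=2,interpolation=2)[:,:,::-1])
```

```text
20.7333 [ 0.52884591 -0.37013776  0.07830707] [ 4.61877354e-04  1.37528928e-02  9.99905241e-01 -3.92105892e-04] 0.26996007921326504 [ 0.01144399 -0.67929045 -2.5693258 ]
```

View pics/t8c.png

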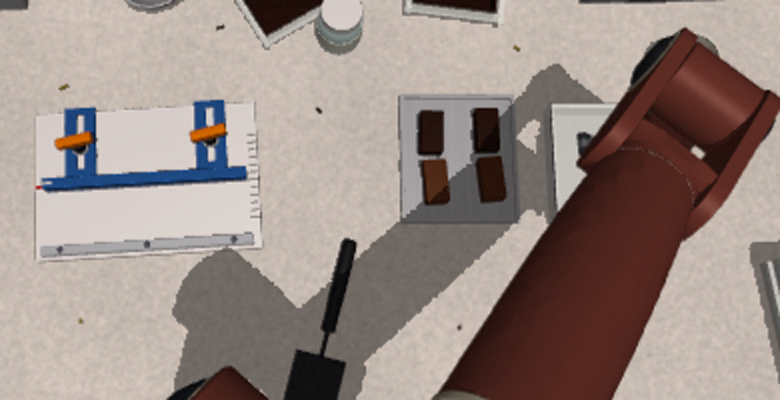

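All four bars are visible in the tray: two brown and two dark. The cover still hangs about 5 mm above the counter, so I'll lower it the rest of the way and release.

move_arm:
  targets:
    - [[0,0,0,0.004,0],[0,0,0,0.004,0],[0,0,0,0,0],[0,0,0,0,0],[0,0,0,0,0]]

```text
time: 21.2
tool_pos: [0.5284, -0.3701, 0.0729]
tool_rot: [0.0, 0.014, 1.0, -0.0]
contact_force: [-0.3, 0.2, -2.4]
gripper_width: 0.265
grasp_force: 61.8
```

move_arm:
  targets:
    - [[0,0,0,0.003,0],[0,0,0,0,0],[45,0,0,0,0],[60,0,0,0,0],[60,0,0,0,0]]

```text
time: 21.62
tool_pos: [0.5286, -0.3702, 0.0713]
tool_rot: [0.0, 0.014, 1.0, -0.0]
contact_force: [0.6, -0.5, -0.2]
gripper_width: 0.6
grasp_force: 0.0
```

move_arm:
  targets:
    - [[60,0,0,0,0],[60,0,0,-0.03,0],[60,0,0,-0.06,0],[60,0,0,-0.06,0],[60,0,0,0,0]]

```text
time: 22.03
tool_pos: [0.5319, -0.373, 0.1703]
tool_rot: [0.005, 0.014, 1.0, -0.005]
contact_force: [1.1, -0.2, 1.8]
gripper_width: 0.597
grasp_force: 0.0
```

move_arm:
  targets:
    - [[60,-0.003,0.06,0,0],[60,-0.003,0.06,0,0],[60,-0.003,0.06,0,0],[60,-0.003,0.06,0,0],[60,0,0.06,0,0]]

```text
time: 22.45
tool_pos: [0.5406, -0.1888, 0.161]
tool_rot: [0.0, 0.014, 1.0, -0.0]
contact_force: [0.0, -0.6, 0.4]
gripper_width: 0.601
grasp_force: 0.0
```

move_arm:
  targets:
    - [[60,0,0,0,0],[60,0,0,0,0],[60,0,0,0,0]]

```text
time: 22.7
tool_pos: [0.5408, -0.1906, 0.1611]
tool_rot: [0.0, 0.014, 1.0, -0.0]
contact_force: [0.6, -0.5, -0.0]
gripper_width: 0.603
grasp_force: 0.0
```

```bash
cat >> h.py <<'E'
def bars(lo=150,z=.031,roi=(150,60,500,290)):
    c=cal('wrist'); im=np.array(grab_frame('wrist')); cv2.imwrite('pics/bars.png',im[:,:,::-1])
    return blobs(c,im,((0,60,8),(25,255,190)),z,lo,roi)
E
python3 - <<'E'
from h import *
s=state();print(s['time'],s['tool_pos'],s['tool_rot'],s['joint_pos'].round(2))
bars()
E
```

```text
22.7 [ 0.54075188 -0.19061498  0.1611135 ] [ 2.40551666e-04  1.37046003e-02  9.99905978e-01 -4.00597369e-04] [-0.47  0.01  1.82 -0.    1.31 -2.01]
[358. 166.] 2361 c [ 515.2 -158.1] size 61.5 30.1 ang 1.8
[276. 192.] 3598 c [ 546.6 -226.5] size 121.5 31.8 ang 2.5
[360. 232.] 1075 c [ 574.6 -156.4] size 61.6 30.3 ang -3.5
```

View pics/bars.png

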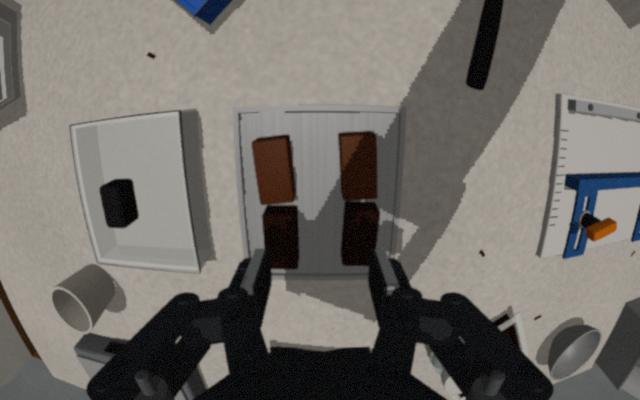

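The view shows four bars: brown at (273,170) and (358,166), dark at (282,236) and (360,234). The cover stands upright on the counter at (135,190). I'll start with the right-hand brown bar.

move_arm:
  targets:
    - [[50,0.036,0.055,0,-0.6],[50,0,0,0.052,0],[50,0,0,0.052,0],[50,0,0,0.052,0],[50,0,0,0.051,0]]

```text
time: 23.17
tool_pos: [0.5201, -0.1582, 0.036]
tool_rot: [0.001, -0.017, 1.0, -0.0]
contact_force: [0.2, -1.0, -0.2]
gripper_width: 0.501
grasp_force: 0.0
```

move_arm:
  targets:
    - [[50,0,0,0,0],[50,0,0,0,0],[0,0,0,0,0],[0,0,0,0,0],[0,0,0,0,0]]

```text
time: 23.58
tool_pos: [0.5216, -0.1577, 0.0393]
tool_rot: [0.002, -0.017, 1.0, -0.001]
contact_force: [-0.0, -0.3, 0.0]
gripper_width: 0.333
grasp_force: 61.1
```

move_arm:
  targets:
    - [[0,0,0,0,0],[0,0,0,0,0],[0,0,0,-0.04,0],[0,0,0,-0.05,0],[0,0,0,-0.05,0]]

```text
time: 24.0
tool_pos: [0.519, -0.1561, 0.121]
tool_rot: [-0.001, -0.018, 1.0, 0.001]
contact_force: [1.2, -0.0, -0.3]
gripper_width: 0.334
grasp_force: 61.3
```

move_arm:
  targets:
    - [[0,0,0,-0.04,0],[0,0,0,0,0],[0,0,0,0,0]]

```text
time: 24.25
tool_pos: [0.521, -0.157, 0.147]
tool_rot: [0.002, -0.018, 1.0, -0.001]
contact_force: [-0.5, 0.9, -1.4]
gripper_width: 0.332
grasp_force: 61.3
```

Run:
```python
from h import *
s=state();print(s['time'],s['tool_pos'],s['tool_rot'],s['gripper_width'])
bars(z=.13,roi=(240,100,420,390))
```

```text
24.25 [ 0.521014   -0.15701974  0.14701765] [ 2.00551405e-03 -1.76186338e-02  9.99842331e-01 -9.34771548e-04] 0.33179912104273035
[247. 222.] 1786 c [ 499.6 -192.1] size 71.2 10.4 ang -3.5
[320. 253.] 6938 c [ 514.4 -156.9] size 66.9 33.5 ang 0.4
```

View pics/bars.png

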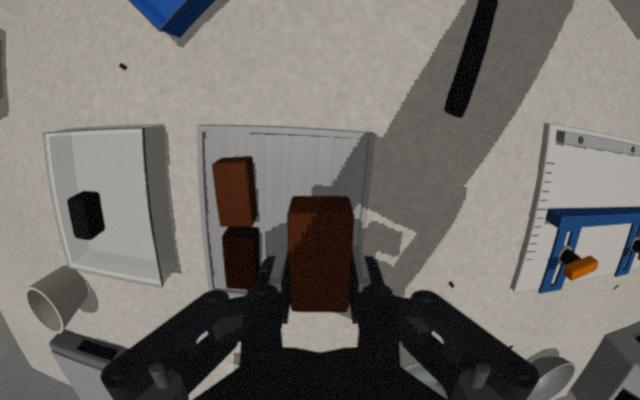

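move_arm:
  targets:
    - [[0,0.003,0.059,0,0],[0,0.003,0.059,0,0],[0,0.003,0.059,0,0],[0,0.003,0.059,0,0],[0,0.003,0.059,0,0]]

```text
time: 24.72
tool_pos: [0.5028, 0.0216, 0.1423]
tool_rot: [-0.002, -0.017, 1.0, 0.0]
contact_force: [-0.1, 0.7, -0.6]
gripper_width: 0.336
grasp_force: 61.3
```

move_arm:
  targets:
    - [[0,0.003,0.059,0,0],[0,0.003,0.059,0,0],[0,0.003,0.059,0,0],[0,0.003,0.059,0,0],[0,0.003,0.059,0,0]]

```text
time: 25.13
tool_pos: [0.4875, 0.1979, 0.1423]
tool_rot: [-0.002, -0.018, 1.0, -0.0]
contact_force: [0.4, 0.5, -0.0]
gripper_width: 0.332
grasp_force: 61.3
```

move_arm:
  targets:
    - [[0,0.003,0.059,0,0],[0,0.003,0.059,0,0],[0,0.004,0.055,0,0],[0,0,0,0,0],[0,0,0,0,0]]

```text
time: 25.55
tool_pos: [0.4781, 0.3009, 0.1423]
tool_rot: [-0.002, -0.019, 1.0, -0.001]
contact_force: [-0.4, -0.0, -0.2]
gripper_width: 0.335
grasp_force: 61.2
```

Run:
```python
from h import *
s=state();print(s['time'],s['tool_pos'],s['tool_rot'],s['gripper_width'])
c,im=save('wrist','w9.png')
blobs(c,im,((0,60,8),(25,255,190)),.139,300,(240,100,420,390))
blobs(c,im,BLUE,.038,200)
```

```text
25.55 [0.47810908 0.30089705 0.14230299] [-1.93003004e-03 -1.91107691e-02  9.99815033e-01 -9.75981716e-04] 0.3349801982435315
[319. 261.] 7700 c [470.2 300.1] size 72.5 29.8 ang 2.7
[185. 257.] 4685 c [521.2 177.3] size 174.9 102.1 ang -53.2
```

View pics/w9.png

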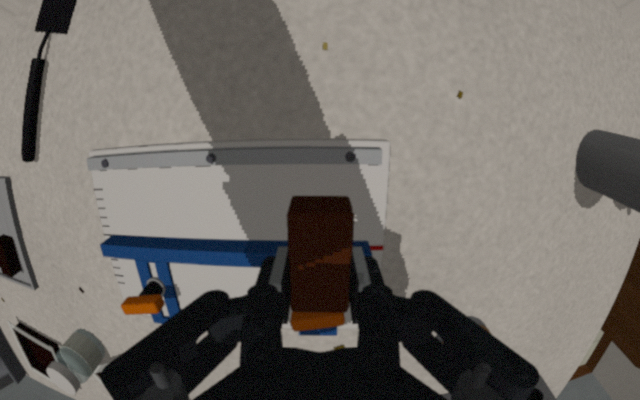

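Run:
```python
from h import *
c=cal('wrist'); im=cv2.imread('pics/w9.png')[:,:,::-1]
for u in (135,180): print(u,[(v,im[v,u].tolist()) for v in list(range(146,180,2))])
ex=np.array([np.cos(PSI),np.sin(PSI)]);ey=np.array([-ex[1],ex[0]])
o=np.array([.5184,.2167])
for u in(135,180,230):
    v=[v for v in range(200,270) if im[v,u,2]>1.6*im[v,u,0]+10][0]
    p=cast(c,u,v-.5,.038)[:2]-o; print('fence edge',u,v,(p@ex).round(4),(p@ey).round(4))
```

```text
135 [(146, [128, 124, 118]), (148, [159, 155, 149]), (150, [163, 160, 155]), (152, [123, 120, 117]), (154, [101, 101, 99]), (156, [130, 130, 127]), (158, [132, 132, 128]), (160, [130, 129, 128]), (162, [131, 130, 128]), (164, [131, 130, 127]), (166, [131, 130, 127]), (168, [124, 121, 117]), (170, [159, 155, 149]), (172, [165, 162, 156]), (174, [166, 161, 156]), (176, [165, 160, 155]), (178, [164, 160, 154])]
180 [(146, [164, 160, 154]), (148, [160, 156, 150]), (150, [102, 101, 100]), (152, [124, 125, 123]), (154, [133, 134, 132]), (156, [134, 135, 133]), (158, [133, 135, 133]), (160, [135, 135, 135]), (162, [134, 133, 133]), (164, [134, 133, 133]), (166, [147, 144, 141]), (168, [166, 162, 158]), (170, [166, 163, 157]), (172, [167, 162, 157]), (174, [166, 162, 156]), (176, [167, 163, 157]), (178, [168, 163, 157])]
fence edge 135 237 -0.0104 -0.0833
fence edge 180 239 -0.0107 -0.0352
fence edge 230 241 -0.0106 0.0108
```

Run:
```python
from h import *
c=cal('wrist')
ex=np.array([np.cos(PSI),np.sin(PSI)]);ey=np.array([-ex[1],ex[0]]);o=np.array([.5184,.2167])
for u,v,z in((135,236.5,.012),(230,240.5,.012),(135,168.5,.026),(180,166,.026)):
    p=cast(c,u,v,z)[:2]-o; print(u,v,(p@ex).round(4),(p@ey).round(4))
```

```text
135 236.5 0.0024 -0.1028
230 240.5 0.0022 0.0022
135 168.5 -0.0705 -0.078
180 166 -0.0712 -0.0315
```

move_arm:
  targets:
    - [[0,-0.007,-0.002,0.05,0],[0,0,0,0.05,0],[0,0,0,0.04,0],[0,0,0,0.01,0],[0,0,0,0,0]]

```text
time: 26.02
tool_pos: [0.482, 0.2967, 0.0515]
tool_rot: [-0.003, -0.017, 1.0, -0.001]
contact_force: [-0.3, -0.3, -0.9]
gripper_width: 0.338
grasp_force: 61.2
```

move_arm:
  targets:
    - [[0,0,0,0.003,0],[0,0,0,0,0],[0,0,0,0,0],[0,0,0,0,0]]

```text
time: 26.35
tool_pos: [0.4852, 0.2994, 0.0547]
tool_rot: [0.001, -0.017, 1.0, 0.001]
contact_force: [-0.6, -0.8, -0.9]
gripper_width: 0.334
grasp_force: 61.2
```

move_arm:
  targets:
    - [[0,0.003,0,0.008,0],[0,0,0,0.004,0],[0,0,0,0,0],[0,0,0,0,0],[48,0,0,0,0]]

```text
time: 26.77
tool_pos: [0.4822, 0.299, 0.0457]
tool_rot: [-0.0, -0.018, 1.0, -0.0]
contact_force: [0.1, 0.3, -1.0]
gripper_width: 0.461
grasp_force: 0.0
```

move_arm:
  targets:
    - [[48,0,0,0,0],[48,0,0,0,0],[48,0,0,-0.06,0],[48,0,0,-0.06,0],[48,0,0,-0.06,0]]

```text
time: 27.18
tool_pos: [0.4814, 0.2985, 0.1539]
tool_rot: [-0.001, -0.017, 1.0, -0.001]
contact_force: [1.3, 0.8, 0.0]
gripper_width: 0.484
grasp_force: 0.0
```

move_arm:
  targets:
    - [[50,-0.005,-0.058,0,0],[50,-0.005,-0.058,0,0],[50,-0.005,-0.058,0,0],[50,-0.005,-0.058,0,0],[50,-0.005,-0.058,0,0]]

```text
time: 27.6
tool_pos: [0.5032, 0.1241, 0.1538]
tool_rot: [0.0, -0.018, 1.0, -0.0]
contact_force: [-0.4, -0.2, -0.8]
gripper_width: 0.496
grasp_force: 0.0
```

move_arm:
  targets:
    - [[50,-0.005,-0.058,0,0],[50,-0.005,-0.058,0,0],[50,-0.005,-0.058,0,0],[50,-0.005,-0.058,0,0],[50,-0.005,-0.058,0,0]]

```text
time: 28.02
tool_pos: [0.5243, -0.0495, 0.1538]
tool_rot: [0.0, -0.017, 1.0, -0.0]
contact_force: [0.7, -0.3, 0.8]
gripper_width: 0.497
grasp_force: 0.0
```

move_arm:
  targets:
    - [[50,-0.004,-0.058,0,0],[50,-0.004,-0.058,0,0],[50,-0.004,-0.06,0,0],[50,-0.004,-0.06,0,0],[50,0,0,0,0]]

```text
time: 28.43
tool_pos: [0.5393, -0.1945, 0.1541]
tool_rot: [0.0, -0.015, 1.0, -0.001]
contact_force: [-0.8, 0.8, 0.5]
gripper_width: 0.5
grasp_force: 0.0
```

move_arm:
  targets:
    - [[50,0,0,0,0],[50,0,0,0,0],[50,0,0,0,0]]

```text
time: 28.68
tool_pos: [0.5388, -0.1879, 0.1534]
tool_rot: [-0.0, -0.018, 1.0, 0.0]
contact_force: [0.9, 0.7, 0.4]
gripper_width: 0.501
grasp_force: 0.0
```

```bash
cat >> h.py <<'E'
def barsep():
    s=state();print(s['time'],s['tool_pos'].round(4),'yyaw',np.degrees(2*np.arctan2(s['tool_rot'][2],s['tool_rot'][1]))-90)
    c=cal('wrist'); im=np.array(grab_frame('wrist')); cv2.imwrite('pics/bars.png',im[:,:,::-1])
    ct=cal('top'); it=np.array(grab_frame('top'))
    for nm,hs in (('brown',((0,100,60),(20,255,200))),('dark',((0,60,8),(25,255,55)))):
        print(nm); blobs(c,im,hs,.031,250,(150,60,500,275))
    print('top'); blobs(ct,it,((0,110,8),(15,255,140)),.031,60,(180,150,500,260))
E
python3 -c "
from h import *
barsep()"
```

```text
28.6833 [ 0.5388 -0.1879  0.1534] yyaw 92.06761927203223
brown
[269. 172.] 2116 c [ 515.2 -229.4] size 54.0 27.6 ang 3.4
dark
[282. 160.] 300 c [ 507.7 -217. ] size 58.4 24.3 ang 29.4
[274. 232.] 987 c [ 574.4 -226.4] size 63.9 29.3 ang -1.3
[355. 240.] 935 c [ 574.4 -156.5] size 61.3 30.4 ang -5.9
top
[417. 204.] 7642 c [ 535.6 -225.6] size 383.3 203.4 ang -24.6
[209. 229.] 258 c [475.9 295.7] size 56.0 27.9 ang 1.5
```

move_arm:
  targets:
    - [[50,0,0,0,1],[50,-0.03,0.028,0,0],[50,-0.029,0.028,0.04,0],[50,0,0,0.05,0],[50,0,0,0.05,0]]

```text
time: 29.2
tool_pos: [0.5785, -0.1564, 0.0703]
tool_rot: [0.002, 0.033, 0.999, -0.001]
contact_force: [0.0, -0.6, 0.2]
gripper_width: 0.499
grasp_force: 0.0
```

move_arm:
  targets:
    - [[50,0,0,0.052,0],[50,0,0,0,0],[50,0,0,0,0],[0,0,0,0,0],[0,0,0,0,0]]

```text
time: 29.62
tool_pos: [0.5785, -0.1584, 0.0416]
tool_rot: [0.002, 0.035, 0.999, -0.001]
contact_force: [-0.2, -0.5, -1.0]
gripper_width: 0.332
grasp_force: 61.3
```

move_arm:
  targets:
    - [[0,0,0,0,0],[0,0,0,0,0],[0,0,0,0,0],[0,0,0,-0.04,0],[0,0,0,-0.05,0]]

```text
time: 30.03
tool_pos: [0.5743, -0.1571, 0.0903]
tool_rot: [-0.003, 0.035, 0.999, 0.001]
contact_force: [0.4, -0.0, 0.0]
gripper_width: 0.334
grasp_force: 61.4
```

move_arm:
  targets:
    - [[0,0,0,-0.05,0],[0,0,0,-0.04,-1],[0,0,0,0,0],[0,0,0,0,0],[0,0,0,0,0]]

```text
time: 30.45
tool_pos: [0.5761, -0.1578, 0.1457]
tool_rot: [-0.001, -0.017, 1.0, 0.0]
contact_force: [-0.2, -0.4, -0.9]
gripper_width: 0.335
grasp_force: 61.4
```

```bash
python3 -c "
from h import *
barsep()"
```

```text
30.45 [ 0.5761 -0.1578  0.1457] yyaw 91.94918442050772
brown
[230. 128.] 2336 c [ 515.6 -228.9] size 54.2 27.8 ang 3.5
dark
[250. 126.] 411 c [ 514.5 -212.4] size 52.7 5.6 ang 2.8
[236. 204.] 1981 c [ 577.4 -225.1] size 58.4 32.1 ang -1.8
[318. 245.] 2157 c [ 610.  -156.7] size 59.5 52.5 ang 2.0
top
[394. 206.] 7226 c [ 531.1 -179.3] size 362.3 179.4 ang -20.4
[210. 229.] 258 c [475.9 295.7] size 56.0 27.9 ang 1.5
```

move_arm:
  targets:
    - [[0,0.011,0.056,0,0],[0,0.011,0.056,0,0],[0,0.011,0.056,0,0],[0,0.011,0.056,0,0],[0,0.011,0.056,0,0]]

```text
time: 30.97
tool_pos: [0.5362, 0.0102, 0.1446]
tool_rot: [-0.002, -0.017, 1.0, 0.0]
contact_force: [0.4, 0.5, -1.0]
gripper_width: 0.333
grasp_force: 61.4
```

move_arm:
  targets:
    - [[0,0.011,0.056,0,0],[0,0.011,0.056,0,0],[0,0.011,0.056,0,0],[0,0.011,0.056,0,0],[0,0.011,0.056,0,0]]

```text
time: 31.38
tool_pos: [0.4973, 0.1769, 0.1448]
tool_rot: [-0.001, -0.017, 1.0, -0.0]
contact_force: [0.3, -0.2, -0.9]
gripper_width: 0.336
grasp_force: 61.4
```

move_arm:
  targets:
    - [[0,0.01,0.056,0,0],[0,0.01,0.058,0,0],[0,0,0,0,0],[0,0,0,0,0],[0,0,0,0,0]]

```text
time: 31.8
tool_pos: [0.4839, 0.243, 0.1452]
tool_rot: [-0.001, -0.018, 1.0, -0.001]
contact_force: [0.2, 0.4, -0.8]
gripper_width: 0.331
grasp_force: 61.4
```

move_arm:
  targets:
    - [[0,0,0,0.05,0],[0,0,0,0.05,0],[0,0,0,0.03,0],[0,0,0,0,0],[0,0,0,0,0]]

```text
time: 32.22
tool_pos: [0.4839, 0.2419, 0.0672]
tool_rot: [-0.002, -0.016, 1.0, -0.001]
contact_force: [-0.2, 0.5, -0.5]
gripper_width: 0.338
grasp_force: 61.4
```

move_arm:
  targets:
    - [[0,0,0,0,0],[0,0,0,0,0]]

```text
time: 32.38
tool_pos: [0.4862, 0.2434, 0.0707]
tool_rot: [0.002, -0.017, 1.0, 0.001]
contact_force: [0.3, 0.1, 0.6]
gripper_width: 0.331
grasp_force: 61.4
```

move_arm:
  targets:
    - [[0,0,0,0.02,0],[0,0,0,0.012,0],[0,0,0,0,0],[0,0,0,0,0],[46,0,0,0,0]]

```text
time: 32.8
tool_pos: [0.4845, 0.2435, 0.0492]
tool_rot: [-0.0, -0.018, 1.0, -0.0]
contact_force: [-0.2, 0.1, 0.4]
gripper_width: 0.452
grasp_force: 0.0
```

move_arm:
  targets:
    - [[46,0,0,0,0],[46,0,0,0,0],[46,0,0,-0.06,0],[46,0,0,-0.06,0],[46,0,0,-0.06,0]]

```text
time: 33.22
tool_pos: [0.4838, 0.2433, 0.158]
tool_rot: [-0.001, -0.018, 1.0, -0.0]
contact_force: [1.8, 1.2, 0.1]
gripper_width: 0.461
grasp_force: 0.0
```

move_arm:
  targets:
    - [[50,-0.003,-0.057,0,0],[50,-0.003,-0.057,0,0],[50,-0.003,-0.057,0,0],[50,-0.003,-0.057,0,0],[50,-0.003,-0.057,0,0]]

```text
time: 33.63
tool_pos: [0.4995, 0.0715, 0.1579]
tool_rot: [0.001, -0.018, 1.0, -0.0]
contact_force: [0.9, -0.4, 0.2]
gripper_width: 0.499
grasp_force: 0.0
```

move_arm:
  targets:
    - [[50,-0.003,-0.057,0,0],[50,-0.003,-0.057,0,0],[50,-0.003,-0.057,0,0],[50,-0.003,-0.057,0,0],[50,-0.003,-0.057,0,0]]

```text
time: 34.05
tool_pos: [0.5145, -0.0994, 0.1578]
tool_rot: [0.0, -0.017, 1.0, -0.0]
contact_force: [0.9, -0.2, -0.3]
gripper_width: 0.496
grasp_force: 0.0
```

move_arm:
  targets:
    - [[50,-0.003,-0.057,0,0],[50,0,-0.057,0,0],[50,0,-0.056,0,0],[50,0,0,0,0],[50,0,0,0,0]]

```text
time: 34.47
tool_pos: [0.5199, -0.201, 0.1576]
tool_rot: [0.0, -0.016, 1.0, 0.0]
contact_force: [0.7, -0.9, 1.1]
gripper_width: 0.499
grasp_force: 0.0
```

```bash
python3 -c "
from h import *
barsep()"
```

```text
34.4667 [ 0.5199 -0.201   0.1576] yyaw 91.83813488443514
brown
[285. 191.] 1772 c [ 515.3 -229.4] size 53.7 27.4 ang 3.7
dark
[292. 224.] 1081 c [ 538.1 -227.1] size 108.1 29.1 ang 1.5
top
[428. 205.] 7731 c [ 523.  -259.3] size 379.3 186.4 ang -26.8
[231. 224.] 255 c [486.1 240.3] size 54.5 28.0 ang 0.7
[210. 229.] 258 c [475.9 295.7] size 56.0 27.9 ang 1.5
```

move_arm:
  targets:
    - [[50,0,0,0,-0.3],[50,0.01,-0.046,0,0],[50,0,0,0.05,0],[50,0,0,0.05,0],[50,0,0,0.05,0]]

```text
time: 34.98
tool_pos: [0.5164, -0.2264, 0.0673]
tool_rot: [0.001, -0.034, 0.999, -0.001]
contact_force: [-0.1, 0.8, -0.6]
gripper_width: 0.499
grasp_force: 0.0
```

move_arm:
  targets:
    - [[50,0,0,0.05,0],[50,0,0,0,0],[50,0,0,0,0],[0,0,0,0,0],[0,0,0,0,0]]

```text
time: 35.4
tool_pos: [0.5176, -0.2279, 0.0402]
tool_rot: [0.002, -0.034, 0.999, -0.001]
contact_force: [-0.5, -0.1, 0.1]
gripper_width: 0.332
grasp_force: 61.2
```

move_arm:
  targets:
    - [[0,0,0,0,0],[0,0,0,0,0],[0,0,0,0,0],[0,0,0,-0.04,0],[0,0,0,-0.05,0]]

```text
time: 35.82
tool_pos: [0.5136, -0.2263, 0.0892]
tool_rot: [-0.003, -0.033, 0.999, 0.002]
contact_force: [1.0, 0.2, -1.0]
gripper_width: 0.339
grasp_force: 61.3
```

move_arm:
  targets:
    - [[0,0,0,-0.05,0],[0,0,0,-0.04,0.3],[0,0,0,0,0],[0,0,0,0,0],[0,0,0,0,0]]

```text
time: 36.23
tool_pos: [0.5152, -0.2272, 0.1445]
tool_rot: [-0.001, -0.018, 1.0, 0.0]
contact_force: [-0.5, 0.8, -2.0]
gripper_width: 0.335
grasp_force: 61.3
```

```bash
python3 -c "
from h import *
print(state()['gripper_width']);barsep()"
```

```text
0.33451484830774736
36.2333 [ 0.5152 -0.2272  0.1445] yyaw 92.0167148611092
brown
[302. 240.] 633 c [ 550.2 -237.8] size 35.8 27.9 ang 2.3
dark
[324. 241.] 3252 c [ 546.4 -225.6] size 63.5 56.9 ang 2.0
top
[440. 205.] 7854 c [ 518.2 -282.9] size 368.5 202.2 ang -27.6
[231. 224.] 255 c [486.1 240.3] size 54.5 28.0 ang 0.7
[209. 229.] 257 c [475.9 295.7] size 56.0 27.9 ang 1.5
```

move_arm:
  targets:
    - [[0,0.002,0.058,0,0],[0,0.002,0.058,0,0],[0,0.002,0.058,0,0],[0,0.002,0.058,0,0],[0,0.002,0.058,0,0]]

```text
time: 36.75
tool_pos: [0.5022, -0.0522, 0.1435]
tool_rot: [-0.002, -0.017, 1.0, 0.0]
contact_force: [0.6, -0.2, -0.5]
gripper_width: 0.334
grasp_force: 61.3
```

move_arm:
  targets:
    - [[0,0.002,0.058,0,0],[0,0.002,0.058,0,0],[0,0.002,0.058,0,0],[0,0.002,0.058,0,0],[0,0.002,0.058,0,0]]

```text
time: 37.17
tool_pos: [0.4901, 0.1214, 0.1436]
tool_rot: [-0.001, -0.018, 1.0, -0.0]
contact_force: [1.3, 0.1, -0.2]
gripper_width: 0.334
grasp_force: 61.3
```

move_arm:
  targets:
    - [[0,0.003,0.056,0,0],[0,0.003,0.056,0,0],[0,0,0,0,0],[0,0,0,0,0],[0,0,0,0,0]]

```text
time: 37.58
tool_pos: [0.4848, 0.1866, 0.1439]
tool_rot: [-0.001, -0.018, 1.0, -0.001]
contact_force: [0.3, 0.2, -0.8]
gripper_width: 0.331
grasp_force: 61.3
```

move_arm:
  targets:
    - [[0,0,0,0.05,0],[0,0,0,0.05,0],[0,0,0,0.03,0],[0,0,0,0,0],[0,0,0,0,0]]

```text
time: 38.0
tool_pos: [0.4847, 0.1855, 0.066]
tool_rot: [-0.002, -0.017, 1.0, -0.0]
contact_force: [0.8, 0.9, -0.2]
gripper_width: 0.334
grasp_force: 61.3
```

move_arm:
  targets:
    - [[0,0,0,0,0],[0,0,0,0,0]]

```text
time: 38.17
tool_pos: [0.4872, 0.1867, 0.0694]
tool_rot: [0.002, -0.017, 1.0, 0.0]
contact_force: [0.7, -0.2, -0.9]
gripper_width: 0.338
grasp_force: 61.3
```

move_arm:
  targets:
    - [[0,0,0,0.02,0],[0,0,0,0.012,0],[0,0,0,0,0],[0,0,0,0,0],[46,0,0,0,0]]

```text
time: 38.58
tool_pos: [0.4855, 0.1869, 0.048]
tool_rot: [-0.0, -0.018, 1.0, -0.0]
contact_force: [-0.6, -0.5, 1.3]
gripper_width: 0.453
grasp_force: 0.0
```

move_arm:
  targets:
    - [[46,0,0,0,0],[46,0,0,0,0],[46,0,0,-0.06,0],[46,0,0,-0.06,0],[46,0,0,-0.06,0]]

```text
time: 39.0
tool_pos: [0.4848, 0.1868, 0.1568]
tool_rot: [-0.001, -0.018, 1.0, -0.0]
contact_force: [1.2, -0.2, -0.6]
gripper_width: 0.46
grasp_force: 0.0
```

move_arm:
  targets:
    - [[50,-0.01,-0.055,0,0],[50,-0.01,-0.055,0,0],[50,-0.01,-0.055,0,0],[50,-0.01,-0.055,0,0],[50,-0.01,-0.055,0,0]]

```text
time: 39.42
tool_pos: [0.5216, 0.0216, 0.1567]
tool_rot: [0.001, -0.018, 1.0, -0.0]
contact_force: [0.9, -0.2, -0.2]
gripper_width: 0.502
grasp_force: 0.0
```

move_arm:
  targets:
    - [[50,-0.01,-0.055,0,0],[50,-0.01,-0.055,0,0],[50,-0.01,-0.055,0,0],[50,-0.01,-0.055,0,0],[50,-0.01,-0.055,0,0]]

```text
time: 39.83
tool_pos: [0.5573, -0.1425, 0.1565]
tool_rot: [0.0, -0.017, 1.0, -0.0]
contact_force: [1.5, 0.3, -0.5]
gripper_width: 0.497
grasp_force: 0.0
```

move_arm:
  targets:
    - [[50,-0.01,-0.055,0,0],[50,-0.01,-0.055,0,0],[50,0,0,0,0],[50,0,0,0,0],[50,0,0,0,0]]

```text
time: 40.25
tool_pos: [0.5712, -0.2059, 0.156]
tool_rot: [-0.0, -0.017, 1.0, 0.0]
contact_force: [0.0, 1.6, -0.2]
gripper_width: 0.501
grasp_force: 0.0
```

```bash
python3 -c "
from h import *
barsep()"
```

```text
40.25 [ 0.5712 -0.2059  0.156 ] yyaw 91.99319516380399
brown
dark
[294. 205.] 1605 c [ 577.6 -227.2] size 59.2 28.1 ang -1.7
top
[418. 205.] 7617 c [ 530.8 -238.4] size 386.9 183.5 ang -25.1
[231. 224.] 253 c [486.1 240.3] size 54.5 28.0 ang 0.7
[253. 225.] 259 c [484.5 184.5] size 54.8 28.0 ang 0.1
[209. 229.] 257 c [475.9 295.7] size 56.0 27.9 ang 1.5
```

move_arm:
  targets:
    - [[50,0,0,0,0.6],[50,-0.014,-0.035,0,0],[50,0,0,0.05,0],[50,0,0,0.05,0],[50,0,0,0.05,0]]

```text
time: 40.77
tool_pos: [0.5799, -0.2266, 0.0662]
tool_rot: [0.001, 0.013, 1.0, -0.0]
contact_force: [0.6, -0.9, -1.3]
gripper_width: 0.501
grasp_force: 0.0
```

move_arm:
  targets:
    - [[50,0,0,0.048,0],[50,0,0,0,0],[50,0,0,0,0],[0,0,0,0,0],[0,0,0,0,0]]

```text
time: 41.18
tool_pos: [0.5811, -0.228, 0.0404]
tool_rot: [0.002, 0.014, 1.0, -0.001]
contact_force: [-0.5, -0.5, 0.0]
gripper_width: 0.329
grasp_force: 61.2
```

move_arm:
  targets:
    - [[0,0,0,0,0],[0,0,0,0,0],[0,0,0,0,0],[0,0,0,-0.04,0],[0,0,0,-0.05,0]]

```text
time: 41.6
tool_pos: [0.577, -0.2265, 0.0889]
tool_rot: [-0.003, 0.014, 1.0, 0.002]
contact_force: [-0.2, -0.5, 0.4]
gripper_width: 0.335
grasp_force: 61.3
```

move_arm:
  targets:
    - [[0,0,0,-0.05,0],[0,0,0,-0.04,-0.6],[0,0,0,0,0],[0,0,0,0,0],[0,0,0,0,0]]

```text
time: 42.02
tool_pos: [0.5787, -0.2273, 0.1445]
tool_rot: [-0.001, -0.017, 1.0, 0.0]
contact_force: [-0.7, 0.1, -0.3]
gripper_width: 0.333
grasp_force: 61.3
```

move_arm:
  targets:
    - [[0,0.012,0.055,0,0],[0,0.012,0.055,0,0],[0,0.012,0.055,0,0],[0,0.012,0.055,0,0],[0,0.012,0.055,0,0]]

```text
time: 42.43
tool_pos: [0.5354, -0.0623, 0.1427]
tool_rot: [-0.002, -0.017, 1.0, 0.001]
contact_force: [0.3, 0.2, -0.9]
gripper_width: 0.334
grasp_force: 61.3
```

move_arm:
  targets:
    - [[0,0.012,0.055,0,0],[0,0.012,0.055,0,0],[0,0.012,0.055,0,0],[0,0.012,0.055,0,0],[0,0.012,0.054,0,0]]

```text
time: 42.85
tool_pos: [0.4936, 0.1005, 0.143]
tool_rot: [-0.002, -0.017, 1.0, -0.0]
contact_force: [0.0, 0.5, -0.8]
gripper_width: 0.335
grasp_force: 61.3
```

move_arm:
  targets:
    - [[0,0.012,0.054,0,0],[0,0,0,0,0],[0,0,0,0,0],[0,0,0,0,0]]

```text
time: 43.18
tool_pos: [0.4866, 0.1309, 0.1438]
tool_rot: [-0.001, -0.018, 1.0, -0.0]
contact_force: [0.4, 0.0, -1.0]
gripper_width: 0.334
grasp_force: 61.3
```

```bash
python3 -c "
from h import *
print(state()['gripper_width']);barsep()"
```

```text
0.33359912328005004
43.1833 [0.4866 0.1309 0.1438] yyaw 92.01840850243997
brown
dark
[492. 198.] 698 c [474.3 281.9] size 57.6 15.3 ang 1.5
[389. 202.] 2460 c [483.5 185.9] size 60.5 32.3 ang 2.9
[452. 209.] 1860 c [485.3 241.8] size 60.1 36.9 ang 1.7
[319. 245.] 2470 c [518.9 131.6] size 59.8 54.6 ang 2.0
top
[257. 212.] 5797 c [516.6 176.2] size 262.5 180.7 ang 5.5
[209. 229.] 259 c [475.9 295.7] size 56.0 27.9 ang 1.5
[273. 224.] 69 c [486.9 136.2] size 27.9 20.6 ang 89.6
```

View pics/bars.png

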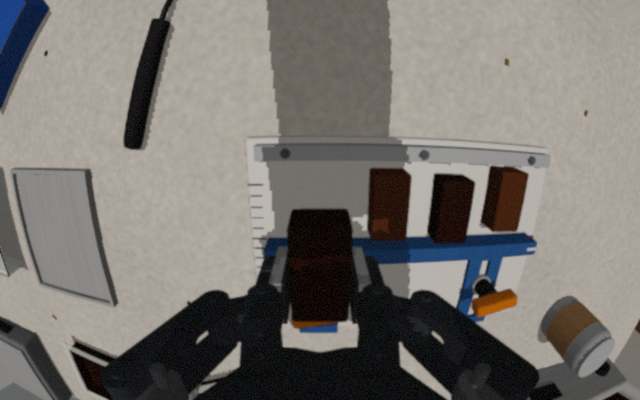

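Three bars lie square in the gap, at (389,202), (452,209) and (505,198), and the tray is empty. I'll place the fourth bar and then go for the cover's knob.

move_arm:
  targets:
    - [[0,0,0,0.05,0],[0,0,0,0.05,0],[0,0,0,0.03,0],[0,0,0,0,0],[0,0,0,0,0]]

```text
time: 43.7
tool_pos: [0.4868, 0.1302, 0.0663]
tool_rot: [-0.002, -0.017, 1.0, -0.0]
contact_force: [0.1, 0.6, 0.1]
gripper_width: 0.336
grasp_force: 61.3
```

move_arm:
  targets:
    - [[0,0,0,0,0],[0,0,0,0.02,0],[0,0,0,0.012,0],[0,0,0,0,0],[0,0,0,0,0]]

```text
time: 44.12
tool_pos: [0.487, 0.1312, 0.0477]
tool_rot: [-0.001, -0.018, 1.0, -0.0]
contact_force: [0.0, -0.5, -1.0]
gripper_width: 0.33
grasp_force: 61.3
```

move_arm:
  targets:
    - [[46,0,0,0,0],[46,0,0,0,0],[46,0,0,0,0],[46,0,0,-0.06,0],[46,0,0,-0.06,0]]

```text
time: 44.53
tool_pos: [0.4852, 0.131, 0.1184]
tool_rot: [-0.003, -0.018, 1.0, -0.0]
contact_force: [1.2, -0.4, 0.7]
gripper_width: 0.458
grasp_force: 0.0
```

move_arm:
  targets:
    - [[46,0,0,-0.06,0],[60,-0.008,-0.055,0,0],[60,-0.008,-0.055,0,0],[60,-0.008,-0.055,0,0],[60,-0.008,-0.055,0,0]]

```text
time: 44.95
tool_pos: [0.5116, -0.0012, 0.1572]
tool_rot: [0.001, -0.018, 1.0, -0.0]
contact_force: [0.7, 0.7, -0.2]
gripper_width: 0.597
grasp_force: 0.0
```

move_arm:
  targets:
    - [[60,-0.008,-0.055,0,0],[60,-0.008,-0.055,0,0],[60,-0.008,-0.055,0,0],[60,-0.008,-0.055,0,0],[60,0,0,0,0]]

```text
time: 45.37
tool_pos: [0.536, -0.1362, 0.1571]
tool_rot: [0.001, -0.015, 1.0, -0.001]
contact_force: [-0.6, 0.5, 0.4]
gripper_width: 0.597
grasp_force: 0.0
```

move_arm:
  targets:
    - [[60,0,0,0,0],[60,0,0,0,0],[60,0,0,0,0]]

```text
time: 45.62
tool_pos: [0.5348, -0.1302, 0.1561]
tool_rot: [-0.0, -0.018, 1.0, 0.0]
contact_force: [0.5, -0.1, 0.8]
gripper_width: 0.598
grasp_force: 0.0
```

Run:
```python
from h import *
s=state();print(s['time'],s['tool_pos'],s['tool_rot'])
c,im=save('wrist','w10.png')
blobs(c,im,((0,0,0),(180,255,50)),.068,60,(100,80,420,300))
ct=cal('top'); it=np.array(grab_frame('top')); cv2.imwrite('pics/t10.png',it[:,:,::-1])
blobs(ct,it,((0,110,8),(15,255,140)),.038,60,(180,150,300,260))
```

```text
45.6167 [ 0.53483828 -0.13018515  0.15607225] [-1.26615592e-04 -1.80865337e-02  9.99836397e-01  2.02997553e-04]
[416.  87.] 91 c [438.7 -68.9] size 10.4 4.3 ang 3.6
[250. 281.] 1307 c [ 593.9 -182.7] size 70.4 34.7 ang -33.9
[389. 281.] 1310 c [582.5 -66.8] size 49.6 47.0 ang 88.4
[186. 297.] 134 c [ 614.2 -246.8] size 26.9 6.6 ang -81.7
[275. 223.] 234 c [486.6 128.4] size 55.0 27.0 ang 3.9
[231. 224.] 253 c [484.8 239. ] size 54.2 27.9 ang 0.7
[253. 225.] 259 c [483.2 183.6] size 54.4 27.9 ang 0.1
[209. 229.] 257 c [474.7 294.1] size 55.7 27.8 ang 1.5
```

View pics/w10.png

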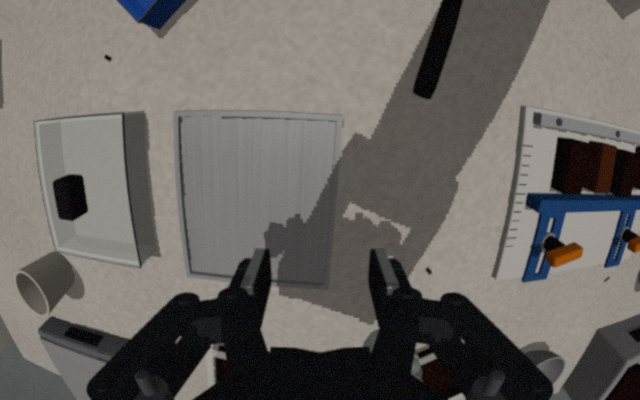

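All four bars lie on the bed and the tray is empty, with corners at about (175,112) and (330,287). The cover's knob is at (70,197). I'll return to the exact pose where I released it.

move_arm:
  targets:
    - [[60,0,0,0,0.6],[60,0,-0.057,0,0],[60,0,-0.057,0,0],[60,0,-0.057,0,0],[60,0,-0.057,0,0]]

```text
time: 46.13
tool_pos: [0.5314, -0.2681, 0.1563]
tool_rot: [0.0, 0.013, 1.0, -0.0]
contact_force: [0.9, -0.1, -0.1]
gripper_width: 0.599
grasp_force: 0.0
```

move_arm:
  targets:
    - [[60,0,-0.057,0,0],[60,0,-0.057,0,0],[60,0,-0.057,0,0],[60,0,0,0,0],[60,0,0,0,0]]

```text
time: 46.55
tool_pos: [0.5284, -0.3712, 0.1561]
tool_rot: [0.0, 0.015, 1.0, 0.0]
contact_force: [-0.0, 0.9, 1.4]
gripper_width: 0.599
grasp_force: 0.0
```

move_arm:
  targets:
    - [[60,0,0,0,0],[60,0,0,0,0]]

```text
time: 46.72
tool_pos: [0.5287, -0.3689, 0.156]
tool_rot: [-0.0, 0.013, 1.0, 0.0]
contact_force: [-0.5, 0.2, 0.2]
gripper_width: 0.597
grasp_force: 0.0
```

Run:
```python
from h import *
s=state();print(s['time'],s['tool_pos'],s['tool_rot'])
c,im=save('wrist','w11.png')
blobs(c,im,((0,0,0),(180,255,50)),.068,60,(260,80,380,300))
c,_=cal('wrist'),0
```

```text
46.7167 [ 0.52865067 -0.36893945  0.15596864] [-1.74705714e-04  1.30580090e-02  9.99914674e-01  3.19682362e-04]
[317. 215.] 1707 c [ 526.6 -370.4] size 43.1 22.2 ang -1.5
[265. 275.] 460 c [ 576.8 -413.3] size 47.3 8.2 ang -6.7
[374. 275.] 484 c [ 579.  -327.2] size 47.4 8.3 ang 3.7
```

move_arm:
  targets:
    - [[60,0,-0.002,0.047,0],[60,0,0,0.047,0],[60,0,0,0.045,0],[60,0,0,0,0],[60,0,0,0,0]]

```text
time: 47.18
tool_pos: [0.5275, -0.3697, 0.071]
tool_rot: [-0.002, 0.013, 1.0, 0.001]
contact_force: [1.0, 0.1, 0.9]
gripper_width: 0.602
grasp_force: 0.0
```

move_arm:
  targets:
    - [[0,0,0,0,0],[0,0,0,0,0],[0,0,0,0,0],[0,0,0,0,0],[0,0,0,0,0]]

```text
time: 47.6
tool_pos: [0.5299, -0.3728, 0.076]
tool_rot: [0.002, 0.014, 1.0, -0.001]
contact_force: [0.8, 1.4, 6.3]
gripper_width: 0.262
grasp_force: 62.8
```

move_arm:
  targets:
    - [[0,0,0,-0.02,0],[0,0,0,-0.03,0],[0,0,0,-0.02,0],[0,0,0,0,0],[0,0,0,0,0]]

```text
time: 48.02
tool_pos: [0.5288, -0.3723, 0.1161]
tool_rot: [0.001, 0.014, 1.0, -0.001]
contact_force: [0.3, -0.2, -3.3]
gripper_width: 0.264
grasp_force: 61.7
```

move_arm:
  targets:
    - [[0,-0.002,0.03,0,0],[0,-0.003,0.05,0,0],[0,-0.003,0.05,0,0],[0,-0.003,0.05,0,0],[0,-0.003,0.05,0,0]]

```text
time: 48.43
tool_pos: [0.5395, -0.2316, 0.1131]
tool_rot: [-0.001, 0.014, 1.0, 0.001]
contact_force: [0.4, 0.1, -2.3]
gripper_width: 0.262
grasp_force: 61.6
```

move_arm:
  targets:
    - [[0,-0.003,0.04,0,0],[0,-0.001,0.025,0,0],[0,0,0,0,0],[0,0,0,0,0],[0,0,0,0,0]]

```text
time: 48.85
tool_pos: [0.5439, -0.1956, 0.1144]
tool_rot: [-0.0, 0.014, 1.0, -0.0]
contact_force: [-0.2, 0.1, -2.8]
gripper_width: 0.261
grasp_force: 61.6
```

move_arm:
  targets:
    - [[0,0,0,0,0],[0,0,0,0,0],[0,0,0,0,0],[0,0,0,0,0],[0,0,0,0,0]]

```text
time: 49.27
tool_pos: [0.544, -0.1955, 0.1147]
tool_rot: [-0.0, 0.014, 1.0, -0.0]
contact_force: [0.6, 0.4, -2.6]
gripper_width: 0.261
grasp_force: 61.6
```

Run:
```python
from h import *
s=state();print(s['time'],s['tool_pos'],s['tool_rot'],s['gripper_width'])
c,im=save('wrist','w12.png')
# dark edge lines / tray corner profiles
for u in (300,340): print(u,[int(im[v,u].mean()) for v in range(60,150,2)])
for v in (150,190): print(v,'L',[int(im[v,u].mean()) for u in range(180,250,2)],'R',[int(im[v,u].mean()) for u in range(400,470,2)])
```

```text
49.2667 [ 0.5440335  -0.19553534  0.1147481 ] [-8.88201889e-06  1.42188136e-02  9.99898907e-01 -1.56001466e-05] 0.26097255490802446
300 [136, 135, 134, 132, 135, 131, 130, 133, 132, 134, 132, 130, 129, 133, 132, 132, 135, 135, 136, 134, 133, 134, 131, 131, 107, 97, 127, 106, 77, 121, 154, 155, 150, 139, 137, 136, 137, 138, 137, 137, 136, 135, 136, 135, 134]
340 [135, 136, 134, 131, 134, 135, 135, 136, 135, 138, 137, 133, 130, 129, 131, 132, 134, 135, 132, 134, 134, 132, 130, 128, 99, 94, 127, 107, 71, 101, 150, 157, 154, 139, 136, 135, 136, 137, 136, 135, 136, 136, 137, 137, 136]
150 L [135, 134, 133, 133, 133, 133, 132, 127, 77, 111, 142, 152, 152, 136, 122, 121, 120, 123, 120, 123, 122, 120, 123, 137, 145, 133, 145, 146, 145, 135, 132, 134, 135, 136, 133] R [133, 132, 134, 134, 131, 132, 134, 123, 117, 114, 117, 117, 117, 118, 118, 118, 119, 139, 148, 148, 130, 86, 58, 75, 80, 76, 73, 78, 78, 78, 74, 77, 74, 79, 75]
190 L [129, 129, 129, 132, 133, 136, 138, 137, 135, 127, 71, 113, 142, 150, 148, 131, 121, 119, 120, 121, 119, 120, 119, 120, 123, 140, 136, 128, 135, 141, 142, 132, 132, 130, 132] R [128, 133, 131, 134, 132, 130, 118, 116, 115, 117, 117, 117, 119, 117, 117, 137, 145, 147, 129, 95, 65, 75, 74, 75, 75, 74, 78, 79, 77, 75, 72, 75, 74, 76, 78]
```

move_arm:
  targets:
    - [[0,-0.001,0.006,0.01,0],[0,0,0,0.02,0],[0,0,0,0.012,0],[0,0,0,0,0],[0,0,0,0,0]]

```text
time: 49.73
tool_pos: [0.5439, -0.191, 0.0879]
tool_rot: [-0.001, 0.014, 1.0, 0.001]
contact_force: [0.3, -0.8, -2.8]
gripper_width: 0.265
grasp_force: 61.6
```

move_arm:
  targets:
    - [[0,0,0,0.005,0],[0,0,0,0.005,0],[0,0,0,0,0],[0,0,0,0,0],[0,0,0,0,0]]

```text
time: 50.15
tool_pos: [0.5449, -0.1916, 0.0838]
tool_rot: [0.0, 0.014, 1.0, -0.0]
contact_force: [0.6, 0.1, -2.3]
gripper_width: 0.261
grasp_force: 61.6
```

move_arm:
  targets:
    - [[0,0,0,0.005,0],[0,0,0,0,0],[0,0,0,0,0],[0,0,0,0,0],[0,0,0,0,0]]

```text
time: 50.57
tool_pos: [0.5452, -0.1918, 0.081]
tool_rot: [0.001, 0.014, 1.0, -0.0]
contact_force: [0.6, -0.6, -0.8]
gripper_width: 0.268
grasp_force: 61.9
```

Contact came at the height predicted for the tray floor; the lip would have stopped it 6 mm higher. I'll release, retreat and verify.

move_arm:
  targets:
    - [[0,0,0,0.002,0],[45,0,0,0,0],[60,0,0,0,0],[60,0,0,0,0],[60,0,0,0,0]]

```text
time: 50.98
tool_pos: [0.5446, -0.1914, 0.0792]
tool_rot: [-0.0, 0.014, 1.0, 0.0]
contact_force: [-0.2, -0.0, -1.1]
gripper_width: 0.601
grasp_force: 0.0
```

move_arm:
  targets:
    - [[60,0,0,-0.03,0],[60,0,0,-0.06,0],[60,0,0,-0.06,0],[60,0,0,0,0],[60,0,0,0,0]]

```text
time: 51.4
tool_pos: [0.5465, -0.1924, 0.1729]
tool_rot: [0.003, 0.014, 1.0, -0.001]
contact_force: [0.1, -0.3, -0.7]
gripper_width: 0.604
grasp_force: 0.0
```

Run:
```python
from h import *
s=state();print(s['time'],s['tool_pos'],s['tool_rot'])
c,im=save('wrist','w13.png')
blobs(c,im,((0,0,0),(180,255,50)),.073,60,(260,80,380,300))
for v in (150,200):
    r=im[v].mean(1).astype(int); print(v,'L',r[215:265].tolist(),'R',r[375:425].tolist())
for u in (300,340): print(u,im[95:145,u].mean(1).astype(int).tolist())
```

```text
51.4 [ 0.54652463 -0.19240822  0.17285895] [ 0.00288269  0.0138928   0.99989834 -0.00140975]
[321. 206.] 1572 c [ 542.1 -191.9] size 42.2 22.1 ang -1.5
[265. 275.] 460 c [ 603.1 -240. ] size 50.5 8.7 ang -6.9
[374. 276.] 477 c [ 605.5 -149.2] size 50.4 9.5 ang 3.8
150 L [130, 131, 133, 133, 132, 130, 136, 137, 138, 135, 136, 135, 133, 135, 133, 134, 134, 136, 135, 135, 135, 136, 133, 132, 122, 102, 98, 114, 138, 146, 146, 141, 132, 122, 119, 118, 116, 118, 114, 119, 119, 124, 131, 131, 130, 131, 131, 131, 129, 131] R [131, 129, 130, 129, 130, 132, 130, 128, 132, 128, 125, 122, 116, 116, 114, 116, 117, 115, 116, 129, 139, 144, 142, 139, 124, 93, 68, 62, 69, 75, 73, 77, 76, 80, 74, 76, 77, 75, 75, 74, 72, 75, 73, 74, 81, 77, 78, 75, 73, 74]
200 L [132, 129, 132, 132, 130, 130, 129, 126, 127, 128, 132, 131, 132, 132, 133, 132, 131, 129, 132, 130, 128, 131, 130, 128, 128, 129, 128, 125, 112, 101, 121, 133, 142, 142, 142, 133, 118, 115, 117, 116, 114, 113, 115, 116, 123, 127, 129, 128, 130, 127] R [129, 128, 128, 129, 129, 128, 128, 123, 116, 118, 114, 113, 114, 113, 112, 117, 129, 139, 143, 142, 131, 116, 84, 65, 67, 73, 71, 77, 73, 69, 73, 72, 73, 79, 75, 72, 77, 73, 76, 74, 74, 72, 74, 70, 70, 70, 72, 74, 72, 74]
300 [132, 131, 131, 129, 129, 129, 127, 120, 87, 77, 111, 116, 106, 92, 111, 138, 149, 146, 147, 138, 135, 135, 133, 133, 134, 135, 133, 133, 134, 133, 132, 132, 133, 131, 134, 132, 131, 133, 134, 132, 132, 132, 132, 134, 133, 132, 134, 130, 133, 131]
340 [129, 127, 124, 125, 128, 130, 127, 117, 89, 79, 107, 120, 105, 92, 116, 143, 149, 148, 145, 139, 134, 134, 133, 133, 132, 135, 133, 131, 133, 132, 134, 135, 135, 134, 135, 133, 131, 132, 129, 132, 132, 132, 132, 131, 133, 132, 133, 133, 131, 134]
```

move_arm:
  targets:
    - [[60,0,0.06,-0.02,0],[60,0,0.06,-0.02,0],[60,0,0.06,-0.02,0],[60,0,0.06,-0.02,0],[60,0,0.06,0,0]]

```text
time: 51.87
tool_pos: [0.5499, -0.0101, 0.2181]
tool_rot: [0.001, 0.014, 1.0, -0.0]
contact_force: [0.4, 0.6, 0.7]
gripper_width: 0.602
grasp_force: 0.0
```

move_arm:
  targets:
    - [[60,0,0.06,0,-1],[60,0,0.06,0,1],[60,0.02,0.06,0,0],[60,0.02,0.06,0,0],[60,0,0.06,0,0]]

```text
time: 52.28
tool_pos: [0.5243, 0.1705, 0.2148]
tool_rot: [-0.002, 0.014, 1.0, -0.0]
contact_force: [0.8, 0.4, 0.5]
gripper_width: 0.597
grasp_force: 0.0
```

move_arm:
  targets:
    - [[60,0,0,0,0],[60,0,0,0,0],[60,0,0,0,0]]

```text
time: 52.53
tool_pos: [0.5263, 0.1686, 0.2156]
tool_rot: [-0.001, 0.014, 1.0, -0.001]
contact_force: [-0.2, -0.5, -0.1]
gripper_width: 0.599
grasp_force: 0.0
```

Run:
```python
from h import *
s=state();print(s['time'],s['tool_pos'],s['tool_rot'])
c,im=save('wrist','w14.png')
blobs(c,im,ORANGE,.06,150)
blobs(c,im,((0,90,8),(20,255,110)),.038,200,(150,60,500,290))
ex=np.array([np.cos(PSI),np.sin(PSI)]);ey=np.array([-ex[1],ex[0]])
o=np.array([.5184,.2167])
for r in blobs(c,im,RED,.014,8): 
    if abs((r[2]-o)@ey-.137)<.012: print('mark jig',((r[2]-o)@ex),((r[2]-o)@ey))
# fence -x face foot, along rail
B=(im[:,:,2]>1.6*im[:,:,0]+10)
for u in range(200,470,20):
    v=[v for v in range(120,300) if B[v:v+4,u].all()]
    if v: p=cast(c,u,v[0]-.5,.012)[:2]-o; print(u,v[0],(p@ex).round(4),(p@ey).round(4))
```

```text
52.5333 [0.52629493 0.16857573 0.2155912 ] [-1.43886887e-03  1.36831019e-02  9.99905201e-01 -5.39234384e-04]
[447. 228.] 564 c [567.7 299.5] size 44.9 17.8 ang -78.4
[285. 240.] 487 c [575.2 132.9] size 43.9 14.1 ang -80.2
[444. 133.] 1585 c [475.  294.6] size 54.3 34.6 ang 2.5
[337. 141.] 1562 c [483.  186.6] size 54.4 28.1 ang 2.7
[394. 141.] 1281 c [485.1 240.8] size 53.4 29.6 ang 1.7
[279. 146.] 710 c [487.  132.4] size 52.9 28.4 ang 2.5
[442. 224.] 254 c [571.9 304.9] size 46.6 16.6 ang -63.5
[287. 238.] 678 c [583.5 130.2] size 50.1 20.8 ang -77.2
240 185 0.007 -0.1364
260 179 0.0019 -0.1131
280 177 0.0012 -0.0909
300 177 0.0026 -0.0694
320 175 0.0018 -0.0479
340 174 0.0019 -0.0265
360 173 0.002 -0.0049
380 171 0.0009 0.017
400 171 0.002 0.0393
420 170 0.0018 0.0624
440 169 0.0016 0.0865
460 168 0.0013 0.1118
```

```bash
python3 -c "
from h import *
print(job.job_done())"
```

```text
the job is handed in; nothing more can be done
None
```

The job is done and handed in, with no verdict returned: the fence is within about 1 mm of the mark, both clamps are at their stops, all four bars lie square in the jig, and the cover is back inside the tray lip. I viewed 16 pictures, two more than the 14 allowed.

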